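# Tighten the lamp stand's hidden nut with the spanner

## Task

Draw the spanner out of its oak block, lay it down on the shelf and let go, then take it again by its handle end and slide its jaw under the lamp stand's raised brass ring onto the square nut, without bumping the ring. Turn the nut clockwise (seen from above) with the spanner until it comes up against its stop, then draw the spanner out from under the ring and leave it lying flat on the shelf, leaving the other things where they stand.

Things in the scene. Friction and masses are not known exactly. Their poses are not given: they have to be found in the camera images.
- spanner: Loose steel open-ended spanner, 194 mm long, 14 mm thick, 0.2-0.35 kg, lying flat, handle in the oak block, head outside. Origin: underside, centre of the jaw (the nut's axis when home). x: from handle to open jaw; z up. Jaw gap 33 mm with flared tips; throat wall x = -16.5 mm; head 56-60 mm wide, x = -32 to +19; neck 30 mm wide to x = -44, then a straight handle 20 mm wide to x = -175.
- spanner_end (a point): End of the spanner's handle, on its underside, 175 mm behind the jaw centre. At the start it lies 85 to 100 mm inside the oak block. The spanner's centre of mass is about 110 mm from this end.
- block: Fixed oak block left or right of the stand, 112 x 56 x 36 mm high, with a roofed slot 28 mm wide, 24 mm high, closed at the back, holding the spanner's handle; the shelf is the slot's floor. Origin: on the shelf in the middle of the slot's mouth; x points out of the mouth (draw the spanner this way); the block reaches back to x = -112 mm.
- block_deep (a point): A point on the slot's floor 90 mm inside the mouth of the oak block.
- stand: Fixed brass lamp stand. Origin: on the shelf on the nut's axis. Its front, open for the spanner, is -x. The foot (130 mm wide, 8 mm high) begins 45 mm behind (+x of) the axis; two 12 mm posts stand at x = 52, y = +-34 mm; the lamp's 16 mm pole stands at x = 76 mm; 0.25 m up, the lamp arm and shade reach from it to +x, +y.
- cover: Fixed brass ring of the stand that overhangs the nut: 130 mm across, 8 mm thick, level, centred on the nut's axis, with a 48 mm hole that shows the nut from above. Origin: centre of its underside, 50 mm above the shelf (top at 58 mm). Not to be bumped: 8 N at most.
- nut_center (a point): Centre of the nut's underside, on its axis, at shelf height. The nut reaches 20 mm up, its 16 mm stud to 29 mm.
- nut (a joint): Angle (rad, grows clockwise from above) of the square brass nut, 30 mm across flats, 20 mm high. The jaw fits when the spanner's yaw = stand yaw - this angle (a quarter turn repeats). Starts at -0.60 to -0.35; hard stop at +0.45. Stiff (0.4 N m friction), stays where left. The jaw has about 0.1 rad of play on it, so turn the spanner that much past the stop's angle.
- jar: Bystander: loose frosted blue jar with a wooden cap, 68 mm across, 105 mm high. Origin under its centre. Stands on the other side from the oak block.
- cup: Bystander: loose soapstone cup, 72 mm across, 80 mm high, far to the right. Origin under its centre.
- dish: Bystander: loose copper dish of marbles, 108 mm across, 39 mm high, beyond the stand to the right. Origin under its centre.
- driver: Bystander: loose wooden-handled screwdriver, about 200 mm long, lying crosswise beyond the stand to the left. Origin: on its underside near mid-length.
- magnifier: Bystander: loose magnifying glass, 72 mm across, lying far to the right, near the robot. Origin under the centre of its lens.
There are look-alikes about, which are no part of the job. Leave any red look-alike of the block alone. What is shaped like the spanner but turquoise is not meant.

How it is judged:
By the outcome, as a careful person would: the job done as asked, in the order asked, and still so for the second after the job is handed in, with the robot touching nothing.
It also fails if it takes over 58 s, if anything falls off the work surface, if the arm or the gripper's body presses on something with over 40 N, if the wrist force passes 120 N, or if a joint passes its speed limit or range.

## Robot

A 6-joint arm with a two-finger parallel gripper is mounted at the origin on the work surface. World frame = base frame: x ahead of the robot, y to its left, z up, the work surface at z = 0. Lengths are in m, angles in rad, forces in N, time in s.
With the tool pointing down it reaches from about 0.25 to 0.725 m from the base axis. Payload 4 kg.
Tool frame: the origin (TCP) lies midway between the tips of the shut fingers; the grasp point (between the pads) lies pinch_z behind it (pinch_z is the distance from the TCP to the grasp point, in m); z points along the fingers, y is the direction in which the jaws open and shut (so a half turn about z gives the same grasp; the last joint's range is limited). The gripper opens to 85 mm and grips with 20 to 120 N. Pads are 22 mm wide; open, the fingers measure 114 mm over their backs; the gripper's body (76 mm by 85 mm) begins 54 mm behind the grasp point. The pads swing forward as they close: fully open they stand 13 mm farther back than shut.
Start: joints at [-1.286, 0.241, 0.005, 1.335, 0, 1.571], TCP at [0.14, -0.48, 0.207] pointing down, gripper open.
Joint ranges: [-2.72, 2.72], [-1.05, 1.87], [-1.09, 1.28], [-1.99, 2.15], [-1.42, 1.44], [-3.14, 3.14]. Speed limits (rad/s): [2.79, 2.79, 3.14, 3.14, 3.14, 3.14].

## Interface

Orientations are given as a unit quaternion [x, y, z, w].
In Python, from workcell import * gives the robot as it stands.
- The arm moves only by the tool move_arm, never from a script. Its argument "motion" is a list of rows, each a list of 3 entries, a list of its own where there are three numbers: the finger opening in mm, from 0 to 85.4, then the shift along the tool's x, y, z in units of 50 mm (1.0 is 50 mm), then the turn about the tool's z in units of 6 degrees (1.0 is 6 degrees). In form: [[claw, [dx, dy, dz], roll], ...]. A call has exactly 10 rows; each row is the pose to reach, as a shift and turn from the pose commanded when the call began, along the tool's axes at that moment; what a row does not reach only later rows make up. A row lasts 1/10 s, in which the tool goes at most 50 mm and 8.59 degrees, less where a joint would pass 70% of its speed; a pose out of reach is approached as far as the arm can. A call with a gripper value outside its range is refused whole. The fingers move at their own pace and stop on an object; the grip force is fixed at half the most. Time passes only in rows, so rows that repeat a pose let the fingers close, or fill a call up. It gives the time, the measured TCP pose, the force and the opening at its end, in the units of the state.
- get_obs(): the state, without advancing time (a new reading comes with each control period).
- camera(name): name is "side" or "top"; returns a dict with "color" (384x512x3 uint8, red, green, blue), "fx", "fy", "cx", "cy" (pixels), "distortion" ([k1, k2, p1, p2, k3] as OpenCV has them; the pictures are not rectified), "rvec" (rotation vector, rad) and "tvec" (3), from world to camera coordinates, as OpenCV has them. Camera axes: x right, y down, z forward; pixel columns grow to the right and rows downward; lengths in m; the calibration is good to about 2 mm. A picture is of the moment at which its call begins. There is no depth.
- job_done(): hands the job in, once; it reports no verdict.
The state is a dict: "clock": time; "joint_pos": joint angles; "joint_vel": joint speeds; "tau": joint torques, N m; "eef_pos": TCP position; "tool_rot": TCP orientation; "ft_force": force on the tool from outside, world axes, zero at the start; "ft_torque": the same for the moment, N m; "grip_width": finger opening in m.
Only numpy, scipy, OpenCV 4.12 (cv2) and the standard library are available. Lean on these libraries where they do the work, as an engineer would, in place of code of your own. Each camera call takes 0.05 s, during which the arm holds its last target.

## Working session

There is one attempt and no reset: what is moved stays moved. The work goes in short steps, Python scripts to look and compute and a tool call to move; the robot and the scene stay as the last step left them, time stands still between calls to the robot, and variables do not carry over. Pictures are saved under pics/ and viewed, and the job is handed in when it is done.

Besides the shell and the picture viewer there is one more tool, called after "Request:" in YAML: its name, and indented under it one key for each argument. move_arm: Moves the arm, as the interface text tells. Its arguments: {"type":"object","properties":{"motion":{"type":"array","items":{"type":"array"}}},"required":["motion"]}

```bash
ls; mkdir -p pics; cat > h.py <<'E'
from workcell import *
import numpy as np, cv2
from scipy.spatial.transform import Rotation as R
def snap(name,fn):
    c=camera(name); cv2.imwrite(fn,c["color"][:,:,::-1]); 
    import pickle; pickle.dump(c,open(name+'.pkl','wb')); return c
def load(name):
    import pickle; return pickle.load(open(name+'.pkl','rb'))
def K(c): return np.array([[c["fx"],0,c["cx"]],[0,c["fy"],c["cy"]],[0,0,1.]])
def pix2w(c,uv,z):
    uv=np.array(uv,float).reshape(-1,1,2)
    n=cv2.undistortPoints(uv,K(c),np.array(c["distortion"])).reshape(-1,2)
    Rm=cv2.Rodrigues(np.array(c["rvec"],float))[0]; t=np.array(c["tvec"],float).ravel()
    o=-Rm.T@t; out=[]
    for a in n:
        d=Rm.T@np.array([a[0],a[1],1]); s=(z-o[2])/d[2]; out.append(o+s*d)
    return np.array(out)
def w2pix(c,P):
    return cv2.projectPoints(np.array(P,float).reshape(-1,3),np.array(c["rvec"],float),np.array(c["tvec"],float),K(c),np.array(c["distortion"]))[0].reshape(-1,2)
def crop(c,u0,v0,u1,v1,k,fn):
    im=c["color"][v0:v1,u0:u1,::-1]; im=cv2.resize(im,None,fx=k,fy=k,interpolation=cv2.INTER_CUBIC)
    cv2.imwrite(fn,im)
E
python3 - <<'E'
from h import *
for n in("top","side"):
    c=snap(n,f"pics/{n}0.png")
    Rm=cv2.Rodrigues(np.array(c["rvec"],float))[0]
    print(n,-Rm.T@np.array(c["tvec"]).ravel(),c["fx"],Rm.round(2).tolist())
o=get_obs();print(o)
E
```

```text
pics
top [ 0.46329216 -0.08149425  0.98369668] 364.3641276359142 [[-0.02, -1.0, 0.0], [-1.0, 0.02, -0.07], [0.07, -0.01, -1.0]]
side [0.27672128 0.70660115 0.59975948] 351.0718974556835 [[-0.96, -0.29, -0.02], [-0.14, 0.54, -0.83], [0.25, -0.79, -0.56]]
{'clock': 0.1, 'joint_pos': array([-1.28600807e+00,  2.41318753e-01,  3.88228025e-03,  1.33518972e+00,
       -1.43069784e-05,  1.57083599e+00]), 'joint_vel': array([-9.60657205e-04, -3.34130140e-03,  2.70298470e-03,  5.17732709e-04,
        4.92336182e-04,  9.04979303e-06]), 'tau': array([-5.33090733e-04, -3.73137403e+01,  2.53010845e+01,  1.08227527e-02,
       -6.04283923e-05, -6.31805605e-06]), 'eef_pos': array([ 0.14030546, -0.47929089,  0.20592035]), 'tool_rot': array([ 9.89881473e-01,  1.41893734e-01, -1.36940086e-04, -9.04653670e-04]), 'ft_force': array([ 0.485634  , -0.63384259,  0.442263  ]), 'ft_torque': array([ 0.03098103, -0.00697026, -0.0347827 ]), 'grip_width': 0.08532311561401087}
```

View pics/top0.png

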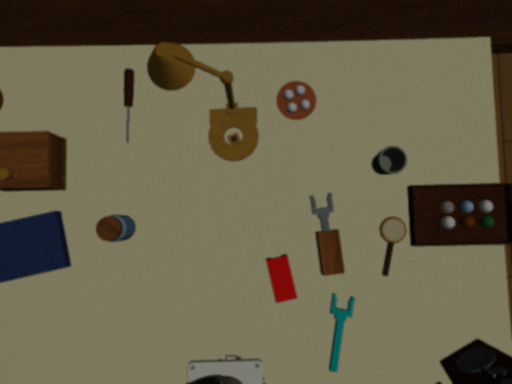

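View pics/side0.png

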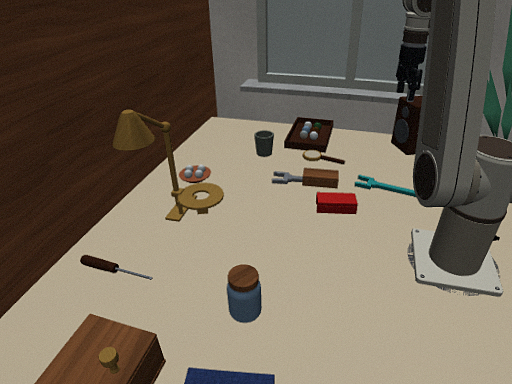

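The grey spanner is at top (322,212), in the brown oak block at (330,252). The look-alikes are the red block at (281,278) and the turquoise spanner at (341,330). Grey steel in brown oak fits the description. The stand's ring is at (233,135). I'll confirm with enlarged crops.

```bash
python3 - <<'E'
from h import *
c=load("top"); crop(c,295,180,365,285,7.6,"pics/a_sp.png".replace('7','7')) if 0 else crop(c,295,185,365,280,6,"pics/a_sp.png")
crop(c,195,60,275,170,5,"pics/a_st.png")
c=load("side"); crop(c,150,160,350,230,4,"pics/a_sd.png")
E
```

```text
(no output)
```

View pics/a_sp.png

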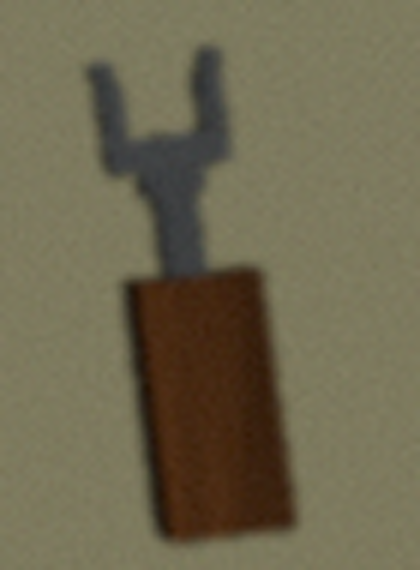

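View pics/a_st.png

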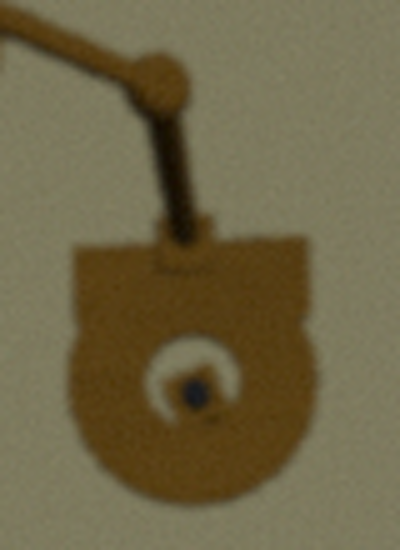

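View pics/a_sd.png

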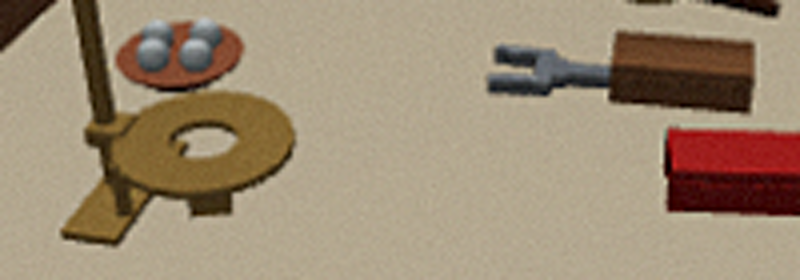

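```bash
cat >> h.py <<'E'
def cp(pts,u0,v0,k): return (np.array(pts,float)+.5)/k-.5+[u0,v0]
E
python3 - <<'E'
from h import *
c=load("top")
p=lambda a,z,u0,v0,k:pix2w(c,cp(a,u0,v0,k),z)
s=p([(98,66),(207,48),(162,275),(205,272),(165,135)],.014,295,185,6);print("tips,handle,throat\n",s.round(4))
b=p([(128,285),(260,268),(165,540),(295,522)],.036,295,185,6);print("block",b.round(4))
m=(b[0]+b[1])/2;k=(b[2]+b[3])/2;print("mouth",m,"yaw",np.arctan2(*(m-k)[1::-1]),np.linalg.norm(m-k),np.linalg.norm(b[0]-b[1]))
t=(s[0]+s[1])/2;h=(s[2]+s[3])/2;print("spanner yaw",np.arctan2(*(t-h)[1::-1]),"jawtip mid",t,"gap",np.linalg.norm(s[0]-s[1]))
r=p([(68,382),(318,382),(193,505)],.058,195,60,5);print("ring",r.round(4),"dia",np.linalg.norm(r[0]-r[1]))
f=p([(75,247),(307,238)],.008,195,60,5);print("foot",f.round(4),np.linalg.norm(f[0]-f[1]));d=f[0]-f[1];print("yaw",np.arctan2(-d[0],d[1]))
print("stud",p([(195,393)],.029,195,60,5)); print("base of pole",p([(183,243)],.05,195,60,5))
# block outline overlay using ring hypothesis
E
```

```text
tips,handle,throat
 [[ 0.5191 -0.2395  0.014 ]
 [ 0.5261 -0.2882  0.014 ]
 [ 0.4261 -0.2647  0.014 ]
 [ 0.427  -0.2837  0.014 ]
 [ 0.4878 -0.2682  0.014 ]]
block [[ 0.423  -0.2457  0.036 ]
 [ 0.429  -0.3029  0.036 ]
 [ 0.3143 -0.2577  0.036 ]
 [ 0.3208 -0.3135  0.036 ]]
mouth [ 0.42600925 -0.27428575  0.036     ] yaw 0.10421425613335372 0.10906090576795806 0.057476984925272534
spanner yaw 0.107080443777465 jawtip mid [ 0.52257176 -0.26385622  0.014     ] gap 0.04919808264914622
ring [[ 0.6757  0.0269  0.058 ]
 [ 0.673  -0.1016  0.058 ]
 [ 0.6106 -0.0362  0.058 ]] dia 0.12855072763149858
foot [[ 0.7614  0.0279  0.008 ]
 [ 0.7639 -0.0985  0.008 ]] 0.12642998194853614
yaw 0.019547802470412323
stud [[ 0.67505053 -0.03691464  0.029     ]]
base of pole [[ 0.74962729 -0.03310921  0.05      ]]
```

```bash
python3 - <<'E'
from h import *
import workcell; print([n for n in dir(workcell) if not n.startswith('_')])
try: print(pinch_z)
except Exception as e: print(e)
c=load("top"); crop(c,215,115,252,152,16,"pics/nut.png")
s=load("side"); crop(s,160,165,230,225,10,"pics/nuts.png")
E
```

```text
['Unreachable', 'camera', 'get_obs', 'job_done', 'pinch_z']
0.0187
```

View pics/nut.png

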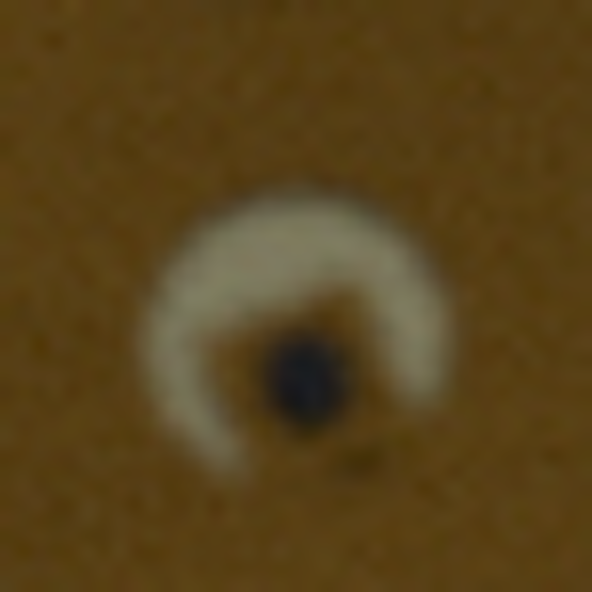

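View pics/nuts.png

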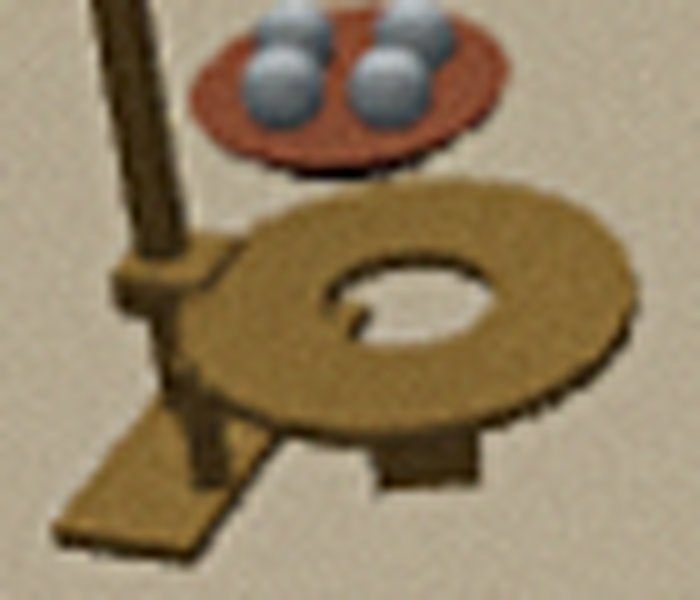

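```bash
cat >> h.py <<'E'
def T(x,y,yaw,P):
    P=np.atleast_2d(np.array(P,float)); c,s=np.cos(yaw),np.sin(yaw)
    return np.c_[x+c*P[:,0]-s*P[:,1], y+s*P[:,0]+c*P[:,1], P[:,2]]
def drawstand(c,box,k,fn,st,nutyaw):
    u0,v0,u1,v1=box
    im=cv2.resize(c["color"][v0:v1,u0:u1,::-1],None,fx=k,fy=k,interpolation=cv2.INTER_CUBIC); im=cv2.convertScaleAbs(im,alpha=1.5)
    def pl(P,col,closed=True):
        q=(w2pix(c,P)+.5-[u0,v0])*k-.5
        cv2.polylines(im,[np.round(q*8).astype(int).reshape(-1,1,2)],closed,col,1,cv2.LINE_AA,3)
    a=np.linspace(0,2*np.pi,60)
    circ=lambda x,y,r,z:np.c_[x+r*np.cos(a),y+r*np.sin(a),z+0*a]
    for r,z in((.065,.058),(.024,.058),(.065,.05)): pl(T(*st,circ(0,0,r,z)),(255,255,0))
    pl(T(*st,[(.045,-.065,.008),(.045,.065,.008)]),(0,255,0))
    pl(T(*st,circ(.076,0,.008,.06)),(0,0,255)); pl(T(*st,circ(.076,0,.008,.2)),(0,0,255))
    for y in(.034,-.034): pl(T(*st,circ(.052,y,.006,.008)),(0,0,255))
    for z in(.0,.02): pl(T(st[0],st[1],nutyaw,[(.015,.015,z),(.015,-.015,z),(-.015,-.015,z),(-.015,.015,z)]),(255,0,255))
    pl(T(*st,circ(0,0,.008,.029)),(255,255,255))
    cv2.imwrite(fn,im)
E
python3 - <<'E'
from h import *
c=load("top");p=lambda a,z:pix2w(c,cp(a,215,115,16),z)
q=p([(200,340),(358,290),(245,470),(412,405)],.02)
for i,j in((0,1),(2,0),(3,1)):
    d=q[j]-q[i]; print(np.arctan2(d[1],d[0]) if i else np.arctan2(d[1],d[0])+np.pi/2, np.linalg.norm(d))
print(p([(307,380)],.029),p([(140,340),(460,340),(300,183)],.058))
st=(.675,-.0368,.03)
drawstand(c,(195,90,275,170),9,"pics/f1.png",st,.38)
drawstand(load("side"),(150,150,230,225),9,"pics/f2.png",st,.38)
E
```

```text
0.29003132618417493 0.02774768815266902
0.31165357904211255 0.023267264640707597
0.4146826987206092 0.021488710100912987
[[ 0.67482606 -0.03722533  0.029     ]] [[ 0.67545412 -0.0118635   0.058     ]
 [ 0.67440156 -0.06327951  0.058     ]
 [ 0.70052119 -0.03803723  0.058     ]]
```

View pics/f1.png

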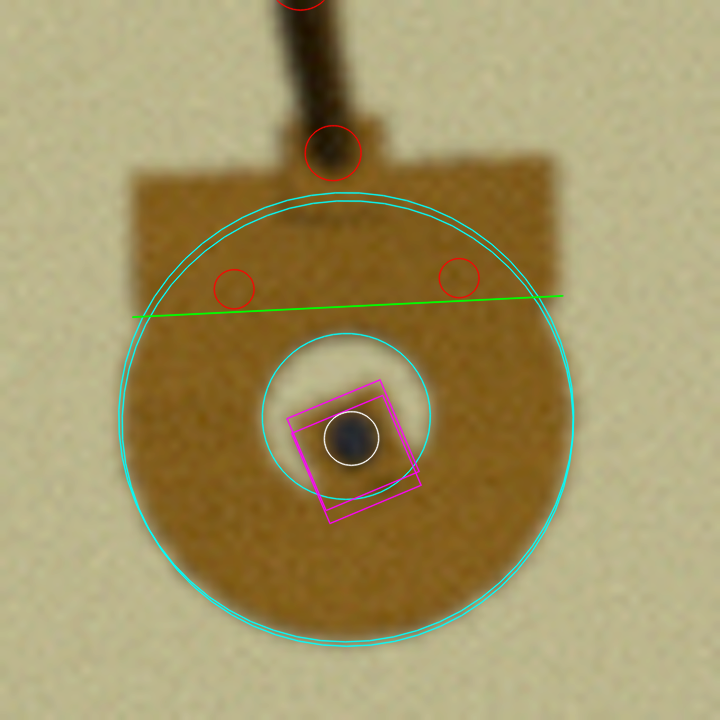

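View pics/f2.png

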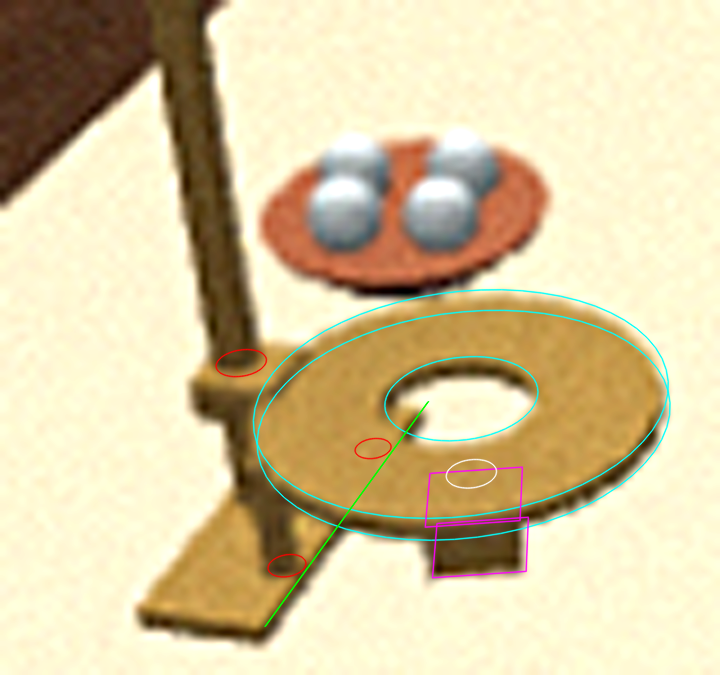

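```bash
cat > nf.py <<'E'
from h import *
from scipy.optimize import minimize
def fitnut(c,st,fixed=True,verbose=True):
    """shelf seen through the hole: hole polygon minus nut prism silhouette; match bright fraction"""
    g=c["color"].astype(float)[:,:,2]   # blue: shelf bright, brass ~ 0
    q=w2pix(c,[[st[0],st[1],.058]])[0].astype(int); u0,v0=q[0]-14,q[1]-12; n=30;S=16
    obs=g[v0:v0+n,u0:u0+n]; hi=np.percentile(g,60)
    a=np.linspace(0,2*np.pi,80)
    def mask(dx,dy,yaw):
        M=np.zeros((n*S,n*S),np.uint8)
        tr=lambda P:np.round(((w2pix(c,P)-[u0,v0]+.5)*S)).astype(np.int32)
        H=np.ones_like(M)
        for z in(.058,.05):
            h=np.zeros_like(M);cv2.fillPoly(h,[tr(T(st[0]+dx,st[1]+dy,0,np.c_[.024*np.cos(a),.024*np.sin(a),z+0*a]))],1);H&=h
        P=np.vstack([T(st[0]+dx,st[1]+dy,yaw,[(s*.015,t*.015,z) for s,t in((1,1),(1,-1),(-1,-1),(-1,1))]) for z in(0,.02)])
        N=np.zeros_like(M);cv2.fillPoly(N,[cv2.convexHull(tr(P))],1)
        cv2.fillPoly(N,[tr(T(st[0]+dx,st[1]+dy,0,np.c_[.008*np.cos(a),.008*np.sin(a),.029+0*a]))],1)
        M=(H&(1-N)).astype(float)
        M=cv2.resize(M,(n,n),interpolation=cv2.INTER_AREA)
        return cv2.GaussianBlur(M,(0,0),.6)
    q=w2pix(c,[[st[0],st[1],.05]])[0]
    yy,xx=np.mgrid[v0:v0+n,u0:u0+n]; W=np.hypot(xx-q[0],yy-q[1])<13
    def cost(p):
        m=mask(p[0]*1e-3,p[1]*1e-3,p[2])[W]; A=np.c_[m,np.ones_like(m)]
        r=np.linalg.lstsq(A,obs[W],rcond=None); return float(np.sum((A@r[0]-obs[W])**2))
    ys=np.arange(-.8,.8,.04)
    y0=ys[np.argmin([cost((0,0,y)) for y in ys])]
    r=minimize(cost,(0,0,y0),method="Nelder-Mead",options=dict(initial_simplex=[(0,0,y0),(2,0,y0),(0,2,y0),(0,0,y0+.1)]))
    if verbose: print("offset mm",r.x[:2],"yaw",r.x[2],"cost",r.fun, [ (round(y,2),int(cost((r.x[0],r.x[1],y)))) for y in np.arange(r.x[2]-.12,r.x[2]+.13,.06)])
    return r.x
if __name__=="__main__": fitnut(load("top"),(.675,-.0368,.03))
E
python3 nf.py
```

```text
offset mm [0.59965426 0.13620714] yaw 0.38091755661980475 cost 17180.971524073786 [(np.float64(0.26), 20022), (np.float64(0.32), 17501), (np.float64(0.38), 17180), (np.float64(0.44), 19095), (np.float64(0.5), 22261)]
```

```bash
cat >> h.py <<'E'
import json,os
def cmd():
    return json.load(open('cmd.json')) if os.path.exists('cmd.json') else [.14,-.48,.207,2*np.arctan2(.141893734,.989881473)]
def done(row,save=True):
    """row = [dx,dy,dz],roll of the last row"""
    (a,b,d),r=row; x,y,z,p=cmd()
    n=[x+.05*(a*np.cos(p)+b*np.sin(p)),y+.05*(a*np.sin(p)-b*np.cos(p)),z-.05*d,p-np.radians(6*r)]
    if save: json.dump(n,open('cmd.json','w'))
    o=get_obs(); q=R.from_quat(o["tool_rot"]).as_matrix()
    print("cmd",np.round(n,4),"meas",o["eef_pos"].round(4),round(float(np.arctan2(q[1,0],q[0,0])),4),"F",o["ft_force"].round(1),"M",o["ft_torque"].round(2),"w",round(float(o["grip_width"]),4),"t",o["clock"],"j",o["joint_pos"].round(2))
def to(x,y,z,yaw,p0=None):
    X,Y,Z,p=p0 or cmd(); dx,dy=x-X,y-Y
    d=np.array([dx*np.cos(p)+dy*np.sin(p),dx*np.sin(p)-dy*np.cos(p),Z-z])/.05
    print(d.round(3).tolist(),round(float(np.degrees(p-yaw)/6),3))
E
python3 - <<'E'
from h import *
to(.448,-.2718,.09,.106);to(.448,-.2718,.005,.106)
E
```

```text
[7.082, -2.266, 2.34] 1.707
[7.082, -2.266, 4.04] 1.707
```

Request:
move_arm:
  motion:
    - [85,[0.5,-0.16,0.1],0.1]
    - [85,[1.3,-0.42,0.3],0.3]
    - [85,[2.2,-0.7,0.6],0.6]
    - [85,[3.1,-1.0,0.9],0.9]
    - [85,[4.0,-1.3,1.2],1.1]
    - [85,[4.9,-1.6,1.5],1.3]
    - [85,[5.8,-1.86,1.8],1.5]
    - [85,[6.5,-2.1,2.1],1.65]
    - [85,[6.95,-2.23,2.3],1.707]
    - [85,[7.08,-2.27,2.34],1.707]

```text
clock: 1.1
eef_pos: [0.4491, -0.2691, 0.0877]
tool_rot: [0.998, 0.055, -0.001, -0.001]
ft_force: [-0.3, -0.1, -0.5]
grip_width: 0.0847
```

```bash
python3 - <<'E'
from h import *
done(([7.08,-2.27,2.34],1.707)); to(.448,-.2718,.005,.106)
E
```

```text
cmd [ 0.4479 -0.2716  0.09    0.106 ] meas [ 0.4491 -0.2691  0.0877] 0.1097 F [-0.3 -0.1 -0.5] M [-0.03  0.    0.01] w 0.0847 t 1.1 j [-0.54  0.37 -0.14  1.07  0.    2.49]
[0.002, 0.004, 1.7] -0.0
```

Request:
move_arm:
  motion:
    - [85,[0,0,0.15],0]
    - [85,[0,0,0.4],0]
    - [85,[0,0,0.7],0]
    - [85,[0,0,1.0],0]
    - [85,[0,0,1.25],0]
    - [85,[0,0,1.45],0]
    - [85,[0,0,1.58],0]
    - [85,[0,0,1.62],0]
    - [85,[0,0,1.62],0]
    - [85,[0,0,1.62],0]

```text
clock: 2.1
eef_pos: [0.4488, -0.2718, 0.0092]
tool_rot: [0.999, 0.053, 0.0, 0.0]
ft_force: [-0.3, -1.0, 0.3]
grip_width: 0.085
```

```bash
python3 - <<'E'
from h import *
done(([0,0,1.62],0)); snap("top","pics/t1.png"); snap("side","pics/s1.png")
crop(load("top"),280,170,370,280,5,"pics/t1c.png");crop(load("side"),240,120,360,210,5,"pics/s1c.png")
E
```

```text
cmd [ 0.4479 -0.2716  0.009   0.106 ] meas [ 0.4488 -0.2718  0.0092] 0.1061 F [-0.3 -1.   0.3] M [ 0.01 -0.04 -0.01] w 0.085 t 2.1 j [-0.54  0.46 -0.24  0.88 -0.    2.49]
```

View pics/t1c.png

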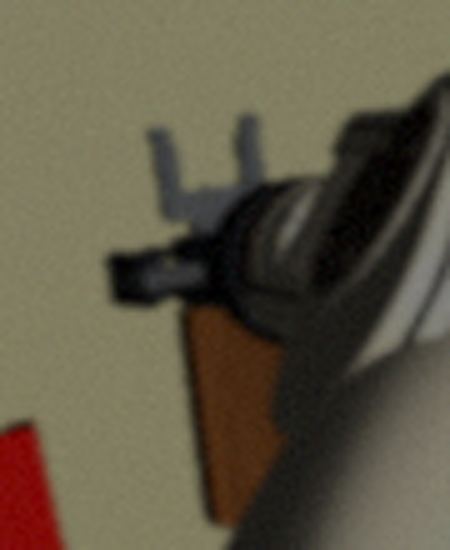

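View pics/s1c.png

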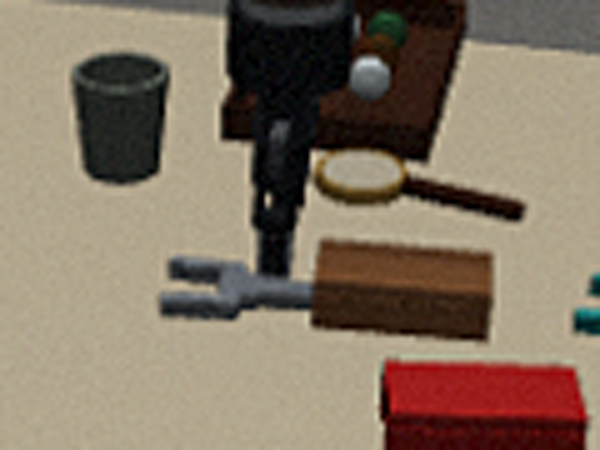

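The fingers straddle the handle between the head and the mouth (top ~(160,275) in the crop). Now I'll lower a little and close.

Request:
move_arm:
  motion:
    - [85,[0,0,0.05],0]
    - [70,[0,0,0.09],0]
    - [55,[0,0,0.09],0]
    - [40,[0,0,0.09],0]
    - [30,[0,0,0.09],0]
    - [15,[0,0,0.09],0]
    - [5,[0,0,0.09],0]
    - [5,[0,0,0.09],0]
    - [5,[0,0,0.09],0]
    - [5,[0,0,0.09],0]

```text
clock: 3.2
eef_pos: [0.4483, -0.2715, 0.0042]
tool_rot: [0.999, 0.053, 0.0, 0.0]
ft_force: [0.1, -0.3, 0.8]
grip_width: 0.0048
```

```bash
python3 - <<'E'
from h import *
done(([0,0,.09],0))
E
```

```text
cmd [ 0.4479 -0.2716  0.0045  0.106 ] meas [ 0.4483 -0.2715  0.0042] 0.106 F [ 0.1 -0.3  0.8] M [0.02 0.01 0.02] w 0.0048 t 3.2 j [-0.54  0.46 -0.24  0.86 -0.    2.49]
```

The opening reads 4.8 mm where a 20 mm handle should have stopped the fingers, so I'll look.

```bash
python3 - <<'E'
from h import *
snap("top","pics/t2.png"); snap("side","pics/s2.png")
crop(load("top"),280,170,370,280,5,"pics/t2c.png");crop(load("side"),260,130,350,200,8,"pics/s2c.png")
c=load("side");print(w2pix(c,[[.4483,-.2715,.0042]]),w2pix(load("top"),[[.4483,-.2715,.0042]]))
E
```

```text
[[295.52440022 179.05247621]] [[323.14100869 221.91017659]]
```

View pics/t2c.png

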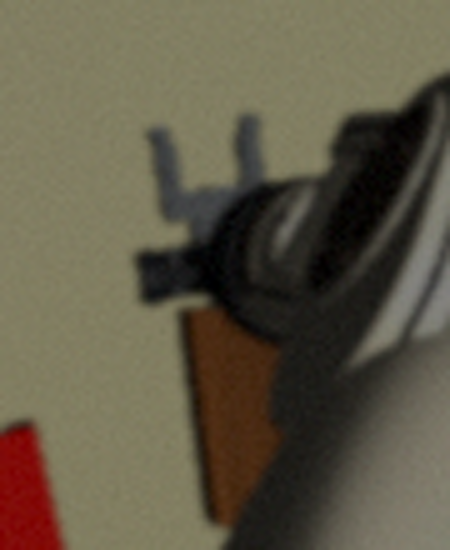

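View pics/s2c.png

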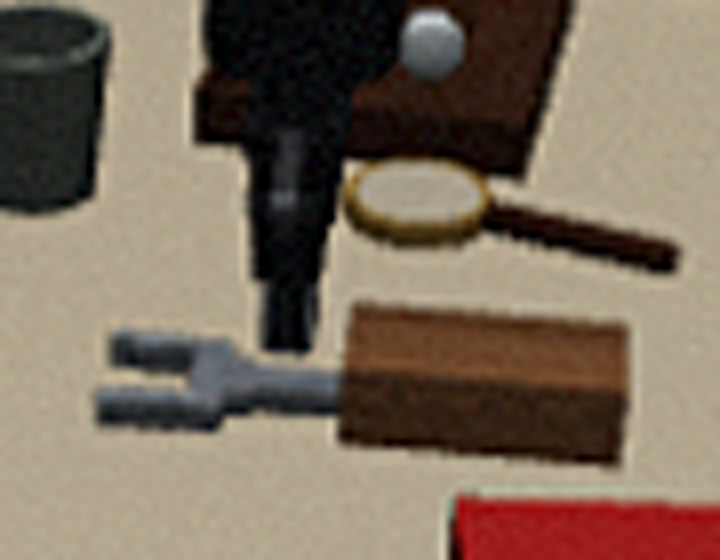

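```bash
python3 - <<'E'
from h import *
c=load("side")
for dy in(-.0425,-.02,0,.0425):
  for z in (.004,.017,.03): print(dy,z,w2pix(c,[T(.4483,-.2715,.106,[0,dy,z])[0]])[0].round(1), w2pix(load("top"),[T(.4483,-.2715,.106,[0,dy,z])[0]])[0].round(1))
print("handle pts", w2pix(c,T(.5037,-.2659,.106,[(-.056,.01,.014),(-.056,.01,0),(-.056,-.01,.014)])))
cr=[(100,345),(92,405)]
print(pix2w(c,cp([(112,350),(97,405),(300,372),(300,412)],260,130,8),.014))
E
```

```text
-0.0425 0.004 [296.7 172.7] [338.8 219.9]
-0.0425 0.017 [296.8 169.3] [340.  219.9]
-0.0425 0.03 [297.  165.9] [341.2 219.9]
-0.02 0.004 [296.1 176. ] [330.5 221. ]
-0.02 0.017 [296.2 172.6] [331.6 221. ]
-0.02 0.03 [296.4 169.2] [332.7 221. ]
0 0.004 [295.5 179.1] [323.1 221.9]
0 0.017 [295.7 175.7] [324.1 222. ]
0 0.03 [295.8 172.2] [325.1 222. ]
0.0425 0.004 [294.3 185.9] [307.4 223.9]
0.0425 0.017 [294.5 182.4] [308.2 224. ]
0.0425 0.03 [294.6 178.9] [308.9 224.1]
handle pts [[295.46936184 177.99529189]
 [295.29582111 181.68154883]
 [296.02926092 174.90761444]]
[[ 0.52306395 -0.27309654  0.014     ]
 [ 0.51801398 -0.22896258  0.014     ]
 [ 0.44434908 -0.2753002   0.014     ]
 [ 0.4382783  -0.24443682  0.014     ]]
```

View pics/s2.png

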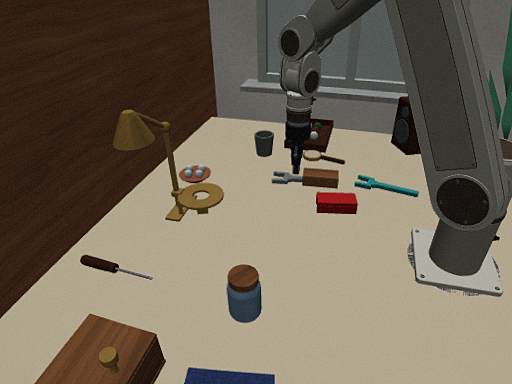

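View pics/t2.png

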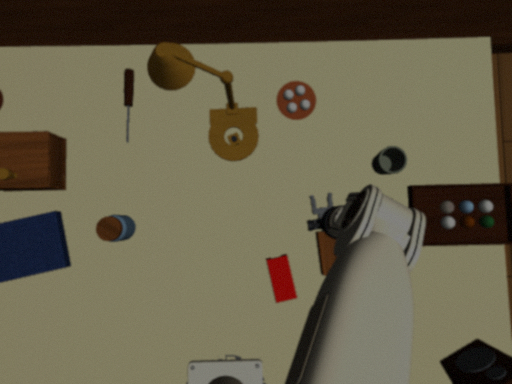

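```bash
cat >> h.py <<'E'
def outl(h=.014):
    L=[(.019,.030),(.019,.0215),(.005,.0165),(-.0165,.0165),(-.0165,-.0165),(.005,-.0165),(.019,-.0215),(.019,-.030),(-.032,-.029),(-.032,-.015),(-.044,-.015),(-.044,-.01),(-.175,-.01),(-.175,.01),(-.044,.01),(-.044,.015),(-.032,.015),(-.032,.029)]
    return np.array([(a,b,h) for a,b in L])
def drawsp(c,box,k,fn,sp,bl=None,z0=0):
    u0,v0,u1,v1=box
    im=cv2.resize(c["color"][v0:v1,u0:u1,::-1],None,fx=k,fy=k,interpolation=cv2.INTER_CUBIC); im=cv2.convertScaleAbs(im,alpha=1.6)
    def pl(P,col):
        q=(w2pix(c,P)+.5-[u0,v0])*k-.5
        cv2.polylines(im,[np.round(q*8).astype(int).reshape(-1,1,2)],True,col,1,cv2.LINE_AA,3)
    pl(T(*sp,outl(.014+z0)),(0,255,255)); pl(T(*sp,outl(z0)),(0,160,0))
    if bl:
        for z in(0,.036): pl(T(*bl,[(0,.028,z),(0,-.028,z),(-.112,-.028,z),(-.112,.028,z)]),(255,0,255))
    cv2.imwrite(fn,im)
E
python3 - <<'E'
from h import *
sp=(.5037,-.2659,.106);bl=(.426,-.2743,.104)
c=load("side");drawsp(c,(260,150,350,210),8,"pics/o1.png",sp,bl)
c=load("top");c["color"]=cv2.imread("pics/top0.png")[:,:,::-1];drawsp(c,(295,185,365,280),6,"pics/o2.png",sp,bl)
E
```

```text
(no output)
```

View pics/o1.png

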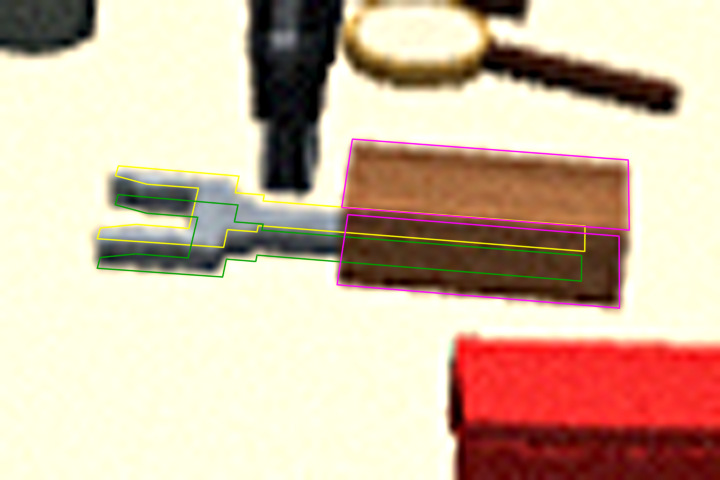

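View pics/o2.png

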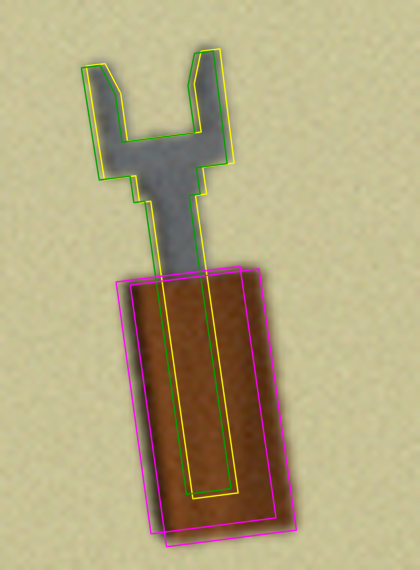

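The overlay matches the spanner and block to within about 2 mm in both views. The shut fingertips, though, end at side row ~174, above the handle, while the reported TCP should appear at row 179. The tips seem higher than reported, so I'll look closer.

```bash
python3 - <<'E'
from h import *
c=load("side");u0,v0,k=255,80,6
im=cv2.resize(c["color"][80:200,255:345,::-1],None,fx=k,fy=k,interpolation=cv2.INTER_CUBIC); im=cv2.convertScaleAbs(im,alpha=2.5)
for z in np.arange(0.004,.3,.02):
    q=(w2pix(c,[[.4483,-.2715,z]])[0]+.5-[u0,v0])*k; cv2.circle(im,tuple(q.astype(int)),3,(0,0,255),-1); cv2.putText(im,f"{z:.3f}",(int(q[0])+60,int(q[1])),0,.35,(0,0,255))
cv2.imwrite("pics/g.png",im)
c=load("top");u0,v0=295,180
im=cv2.resize(c["color"][180:260,295:395,::-1],None,fx=k,fy=k,interpolation=cv2.INTER_CUBIC); im=cv2.convertScaleAbs(im,alpha=2.5)
for z in np.arange(0.004,.3,.02):
    q=(w2pix(c,[[.4483,-.2715,z]])[0]+.5-[u0,v0])*k; cv2.circle(im,tuple(q.astype(int)),3,(0,0,255),-1)
cv2.imwrite("pics/g2.png",im)
print(c["distortion"],load("side")["distortion"])
E
```

```text
[0.02120039 0.         0.         0.         0.        ] [-0.10075245  0.          0.          0.          0.        ]
```

View pics/g.png

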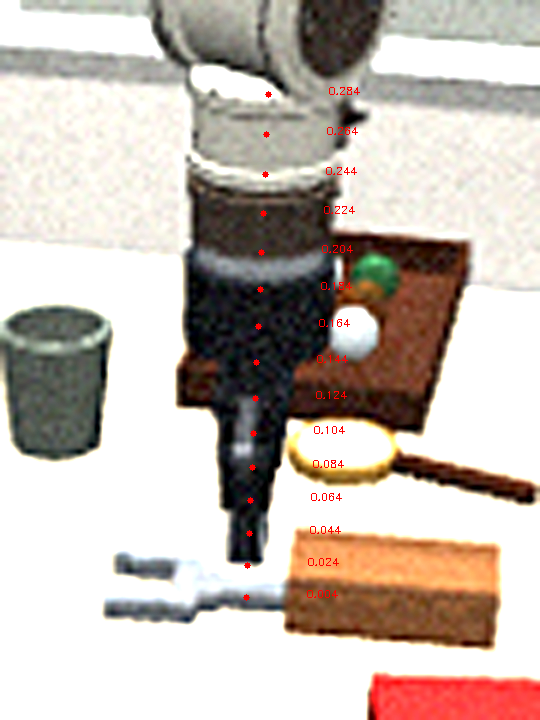

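View pics/g2.png

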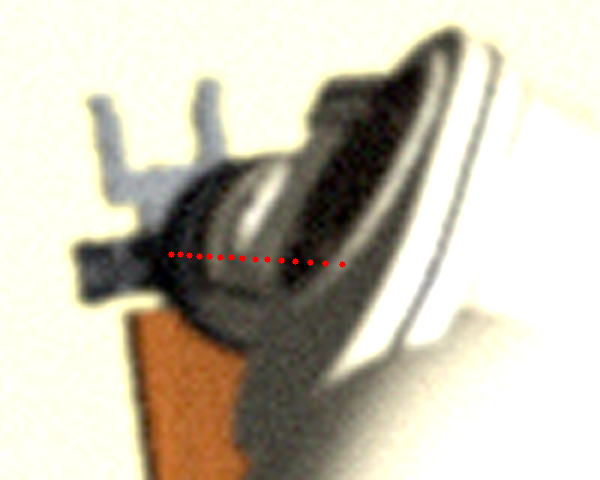

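Request:
move_arm:
  motion:
    - [30,[0,0,0],0]
    - [60,[0,0,0],0]
    - [85,[0,0,0],0]
    - [85,[0,0,0],0]
    - [85,[0,0,0.02],0]
    - [85,[0,0,0.04],0]
    - [85,[0,0,0.08],0]
    - [85,[0,0,0.12],0]
    - [85,[0,0,0.12],0]
    - [85,[0,0,0.12],0]

```text
clock: 4.3
eef_pos: [0.4482, -0.2714, -0.002]
tool_rot: [0.999, 0.053, -0.0, -0.0]
ft_force: [0.3, -0.5, -0.3]
grip_width: 0.0848
```

```bash
python3 - <<'E'
from h import *
done(([0,0,.12],0)); c=snap("side","pics/s3.png"); crop(c,255,130,345,200,8,"pics/s3c.png")
c=snap("top","pics/t3.png"); crop(c,290,180,370,260,7,"pics/t3c.png")
E
```

```text
cmd [ 0.4479 -0.2716 -0.0015  0.106 ] meas [ 0.4482 -0.2714 -0.002 ] 0.106 F [ 0.3 -0.5 -0.3] M [ 0.01  0.08 -0.03] w 0.0848 t 4.3 j [-0.54  0.47 -0.25  0.85  0.    2.49]
```

View pics/s3c.png

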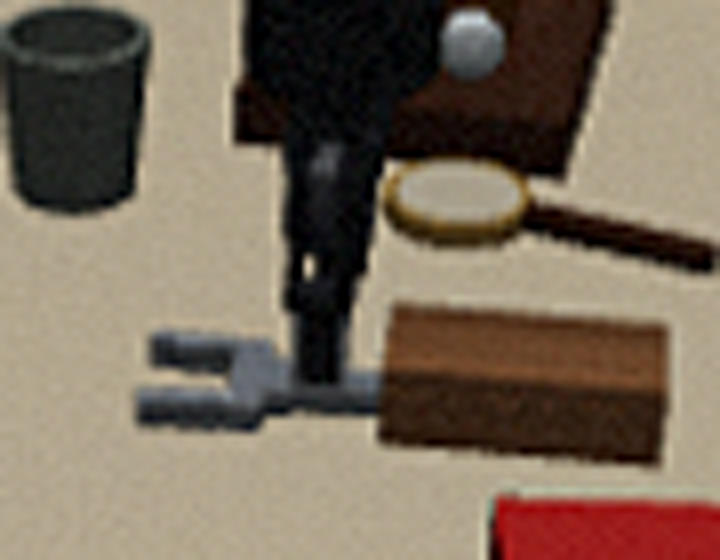

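View pics/t3c.png

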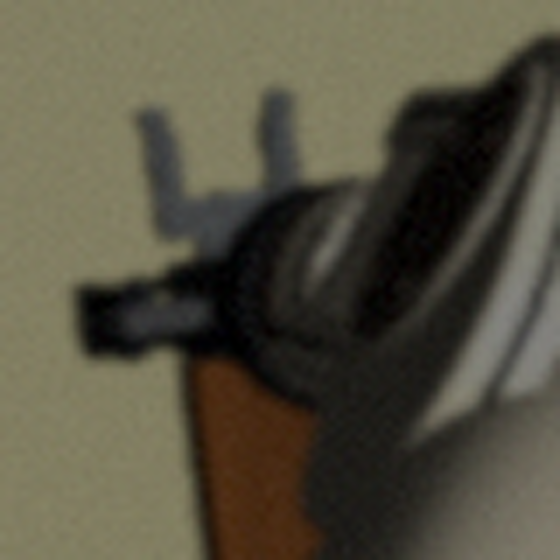

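The near finger's tip now reads row 177.7. For the open left finger that means z≈0.034, while the state implies 0.011. So the images put the tips about 23 mm higher than reported. I'll lower in small, force-checked steps.

Request:
move_arm:
  motion:
    - [85,[0,0,0.04],0]
    - [85,[0,0,0.08],0]
    - [85,[0,0,0.12],0]
    - [85,[0,0,0.16],0]
    - [85,[0,0,0.2],0]
    - [85,[0,0,0.2],0]
    - [85,[0,0,0.2],0]
    - [85,[0,0,0.2],0]
    - [85,[0,0,0.2],0]
    - [85,[0,0,0.2],0]

```text
clock: 5.4
eef_pos: [0.4484, -0.2715, -0.0117]
tool_rot: [0.999, 0.053, 0.0, 0.0]
ft_force: [-0.5, 0.6, 0.1]
grip_width: 0.0848
```

```bash
python3 - <<'E'
from h import *
done(([0,0,.2],0)); c=snap("side","pics/s4.png"); crop(c,255,130,345,200,8,"pics/s4c.png")
E
```

```text
cmd [ 0.4479 -0.2716 -0.0115  0.106 ] meas [ 0.4484 -0.2715 -0.0117] 0.1061 F [-0.5  0.6  0.1] M [-0.01  0.   -0.02] w 0.0848 t 5.4 j [-0.54  0.49 -0.26  0.83  0.    2.49]
```

View pics/s4c.png

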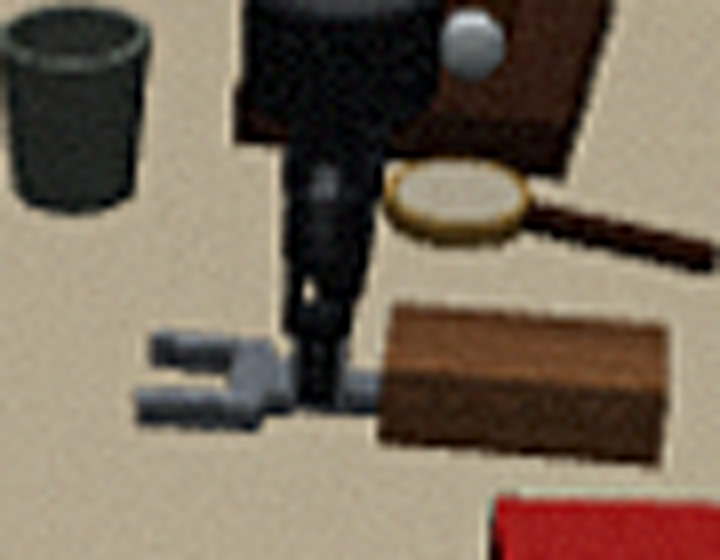

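Request:
move_arm:
  motion:
    - [85,[0,0,0.04],0]
    - [85,[0,0,0.08],0]
    - [60,[0,0,0.08],0]
    - [40,[0,0,0.08],0]
    - [30,[0,0,0.08],0]
    - [15,[0,0,0.08],0]
    - [5,[0,0,0.08],0]
    - [5,[0,0,0.08],0]
    - [5,[0,0,0.08],0]
    - [5,[0,0,0.08],0]

```text
clock: 6.45
eef_pos: [0.4485, -0.2717, -0.0154]
tool_rot: [0.999, 0.053, 0.0, 0.0]
ft_force: [-1.5, -0.2, 3.9]
grip_width: 0.0174
```

```bash
python3 - <<'E'
from h import *
done(([0,0,.08],0)); c=snap("side","pics/s5.png"); crop(c,255,130,345,200,8,"pics/s5c.png")
E
```

```text
cmd [ 0.4479 -0.2716 -0.0155  0.106 ] meas [ 0.4485 -0.2717 -0.0154] 0.106 F [-1.5 -0.2  3.9] M [-0.03  0.27  0.02] w 0.0174 t 6.45 j [-0.54  0.49 -0.26  0.82 -0.    2.49]
```

View pics/s5c.png

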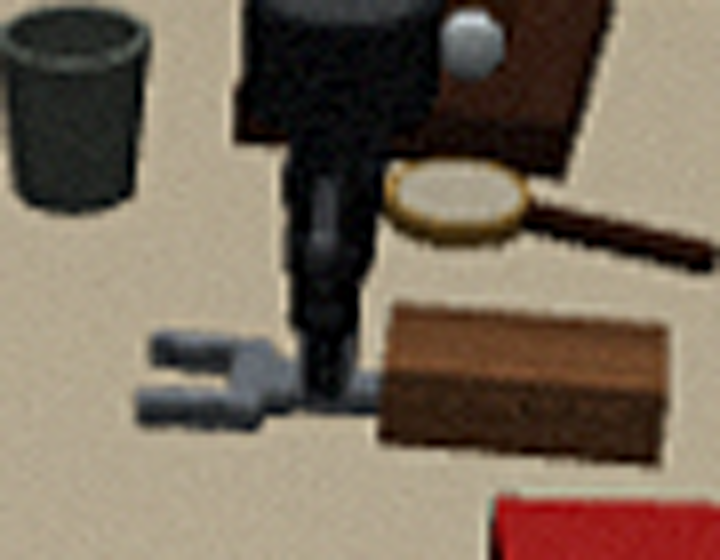

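Gripped, but at 17.4 mm rather than 20, with only the tips on the handle's upper edge. I'll regrip 3 mm lower.

Request:
move_arm:
  motion:
    - [40,[0,0,0],0]
    - [60,[0,0,0],0]
    - [60,[0,0,0.03],0]
    - [60,[0,0,0.06],0]
    - [40,[0,0,0.07],0]
    - [25,[0,0,0.07],0]
    - [5,[0,0,0.07],0]
    - [5,[0,0,0.07],0]
    - [5,[0,0,0.07],0]
    - [5,[0,0,0.07],0]

```text
clock: 7.5
eef_pos: [0.4484, -0.2716, -0.0191]
tool_rot: [0.999, 0.053, 0.0, 0.0]
ft_force: [-0.5, -0.3, 1.9]
grip_width: 0.0181
```

```bash
python3 - <<'E'
from h import *
done(([0,0,.07],0))
E
```

```text
cmd [ 0.4479 -0.2716 -0.019   0.106 ] meas [ 0.4484 -0.2716 -0.0191] 0.106 F [-0.5 -0.3  1.9] M [ 0.02  0.18 -0.  ] w 0.0181 t 7.5 j [-0.54  0.5  -0.26  0.81 -0.    2.49]
```

Request:
move_arm:
  motion:
    - [5,[0.08,0,0],0]
    - [5,[0.3,0,0],0]
    - [5,[0.6,0,0],0]
    - [5,[0.95,0,0],0]
    - [5,[1.3,0,0],0]
    - [5,[1.65,0,0],0]
    - [5,[2.0,0,0],0]
    - [5,[2.25,0,0],0]
    - [5,[2.4,0,0],0]
    - [5,[2.4,0,0],0]

```text
clock: 8.5
eef_pos: [0.5684, -0.2587, -0.0191]
tool_rot: [0.999, 0.053, 0.0, 0.0]
ft_force: [-0.4, 0.8, 3.5]
grip_width: 0.0178
```

```bash
python3 - <<'E'
from h import *
done(([2.4,0,0],0)); c=snap("side","pics/s6.png"); crop(c,215,110,345,210,6,"pics/s6c.png")
sp=T(.5037,-.2659,.106,[.12,0,0])[0]; print(sp)
drawsp(c,(215,110,345,210),6,"pics/s6o.png",(sp[0],sp[1],.106))
E
```

```text
cmd [ 0.5672 -0.2589 -0.019   0.106 ] meas [ 0.5684 -0.2587 -0.0191] 0.1065 F [-0.4  0.8  3.5] M [ 0.04  0.12 -0.02] w 0.0178 t 8.5 j [-0.43  0.66  0.04  0.95 -0.    2.61]
[ 0.62302647 -0.25320381  0.        ]
```

View pics/s6o.png

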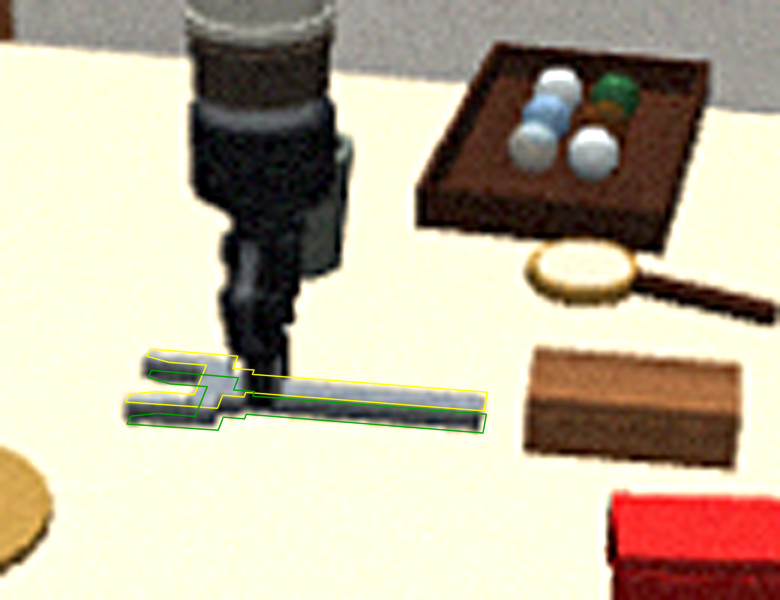

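```bash
python3 - <<'E'
from h import *
f=.38; j=np.array([.675,-.0368])-.112*np.array([np.cos(f),np.sin(f)]); t=j-.056*np.array([np.cos(f),np.sin(f)])
print(j,t); to(t[0],t[1],-.019,f)
print(pix2w(load("top"),[(268,259),(287,254),(276,300),(296,297)],.036).round(3))
E
```

```text
[ 0.57098956 -0.07834309] [ 0.51898434 -0.09911464]
[-0.621, -3.28, -0.0] -2.617
[[ 0.357 -0.12   0.036]
 [ 0.368 -0.169  0.036]
 [ 0.253 -0.138  0.036]
 [ 0.259 -0.189  0.036]]
```

Request:
move_arm:
  motion:
    - [5,[0,0,-0.2],0]
    - [5,[0,-0.1,-0.4],-0.1]
    - [5,[-0.1,-0.5,-0.4],-0.5]
    - [5,[-0.2,-1.1,-0.4],-1.0]
    - [5,[-0.35,-1.7,-0.4],-1.5]
    - [5,[-0.5,-2.3,-0.4],-2.0]
    - [5,[-0.58,-2.8,-0.4],-2.4]
    - [5,[-0.62,-3.15,-0.4],-2.617]
    - [5,[-0.62,-3.28,-0.4],-2.617]
    - [5,[-0.62,-3.28,-0.4],-2.617]

```text
clock: 9.55
eef_pos: [0.52, -0.0985, 0.0011]
tool_rot: [0.982, 0.189, 0.0, 0.0]
ft_force: [0.5, -0.0, -2.7]
grip_width: 0.0181
```

```bash
python3 - <<'E'
from h import *
done(([-.62,-3.28,-.4],-2.617))
E
```

```text
cmd [ 0.519  -0.0991  0.001   0.38  ] meas [ 0.52   -0.0985  0.0011] 0.3809 F [ 0.5 -0.  -2.7] M [-0.01 -0.06 -0.01] w 0.0181 t 9.55 j [-0.19  0.48 -0.23  0.86 -0.    2.57]
```

Now lower, let go, and lift.

Request:
move_arm:
  motion:
    - [5,[0,0,0.15],0]
    - [5,[0,0,0.3],0]
    - [5,[0,0,0.37],0]
    - [5,[0,0,0.4],0]
    - [5,[0,0,0.4],0]
    - [20,[0,0,0.4],0]
    - [40,[0,0,0.4],0]
    - [65,[0,0,0.4],0]
    - [85,[0,0,0.4],0]
    - [85,[0,0,0.4],0]

```text
clock: 10.55
eef_pos: [0.5197, -0.099, -0.0193]
tool_rot: [0.982, 0.189, 0.0, 0.0]
ft_force: [0.0, 0.8, -0.3]
grip_width: 0.0768
```

Request:
move_arm:
  motion:
    - [85,[0,0,-0.1],0]
    - [85,[0,0,-0.4],0]
    - [85,[0,0,-0.8],0]
    - [85,[-0.2,0,-1.1],0]
    - [85,[-0.6,0,-1.4],0]
    - [85,[-1.1,0,-1.6],0]
    - [85,[-1.5,0,-1.6],0]
    - [85,[-1.8,0,-1.6],0]
    - [85,[-1.8,0,-1.6],0]
    - [85,[-1.8,0,-1.6],0]

```text
clock: 11.55
eef_pos: [0.4365, -0.1324, 0.0609]
tool_rot: [0.982, 0.189, 0.001, 0.0]
ft_force: [1.0, -0.2, -0.1]
grip_width: 0.0846
```

```bash
python3 - <<'E'
from h import *
done(([0,0,.4],0)); done(([-1.8,0,-1.6],0))
sp=(.5719,-.0775,.38)
for n,b in(("top",(190,95,320,225)),("side",(150,140,280,240))):
    c=snap(n,f"pics/{n}7.png"); drawsp(c,b,6,f"pics/{n}7o.png",sp)
E
```

```text
cmd [ 0.519  -0.0991 -0.019   0.38  ] meas [ 0.4365 -0.1324  0.0609] 0.3797 F [ 1.  -0.2 -0.1] M [-0.01 -0.01  0.05] w 0.0846 t 11.55 j [-0.29  0.28 -0.35  0.94  0.    2.47]
cmd [ 0.4354 -0.1325  0.061   0.38  ] meas [ 0.4365 -0.1324  0.0609] 0.3797 F [ 1.  -0.2 -0.1] M [-0.01 -0.01  0.05] w 0.0846 t 11.55 j [-0.29  0.28 -0.35  0.94  0.    2.47]
```

View pics/top7o.png

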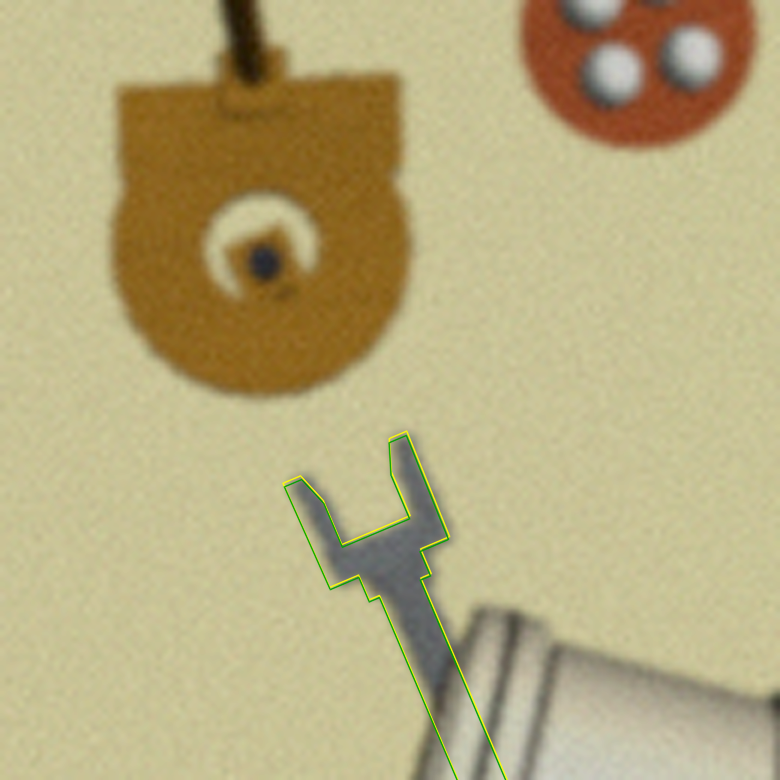

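View pics/side7o.png

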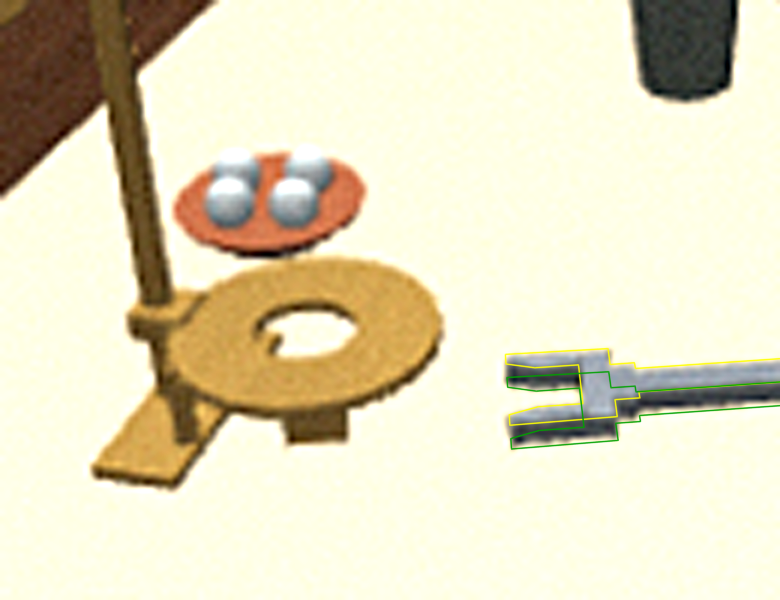

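The spanner lies flat at about (0.571,-0.078), yaw 0.38, aimed at the nut, and both overlays agree. Now I'll descend on the handle end and grip.

Request:
move_arm:
  motion:
    - [85,[0,0,0.2],0]
    - [85,[0,0,0.6],0]
    - [85,[0,0,1.0],0]
    - [85,[0,0,1.35],0]
    - [85,[0,0,1.55],0]
    - [85,[0,0,1.6],0]
    - [60,[0,0,1.6],0]
    - [40,[0,0,1.6],0]
    - [25,[0,0,1.6],0]
    - [5,[0,0,1.6],0]

```text
clock: 12.65
eef_pos: [0.4365, -0.1326, -0.0186]
tool_rot: [0.982, 0.189, 0.001, 0.0]
ft_force: [0.0, -0.0, 0.2]
grip_width: 0.0279
```

Request:
move_arm:
  motion:
    - [5,[0,0,0],0]
    - [5,[0,0,0],0]
    - [5,[0,0,0],0]
    - [5,[0,0,0],0]
    - [5,[0,0,0],0]
    - [5,[0,0,0],0]
    - [5,[0,0,0],0]
    - [5,[0,0,0],0]
    - [5,[0,0,0],0]
    - [5,[0,0,0],0]

```text
clock: 13.65
eef_pos: [0.4366, -0.1327, -0.0184]
tool_rot: [0.982, 0.189, 0.001, 0.0]
ft_force: [-1.4, 0.9, 6.4]
grip_width: 0.0181
```

```bash
python3 - <<'E'
from h import *
done(([0,0,1.6],0))
f=.38
for sp in[(.571,-.0785,f)]:
  for n,b in(("top",(200,110,310,210)),):
    c=snap(n,f"pics/{n}8.png"); drawsp(c,b,7,f"pics/{n}8o.png",sp)
E
```

```text
cmd [ 0.4354 -0.1325 -0.019   0.38  ] meas [ 0.4366 -0.1327 -0.0184] 0.38 F [-1.4  0.9  6.4] M [-0.01  0.25 -0.01] w 0.0181 t 13.65 j [-0.29  0.39 -0.45  0.73 -0.    2.47]
```

View pics/top8o.png

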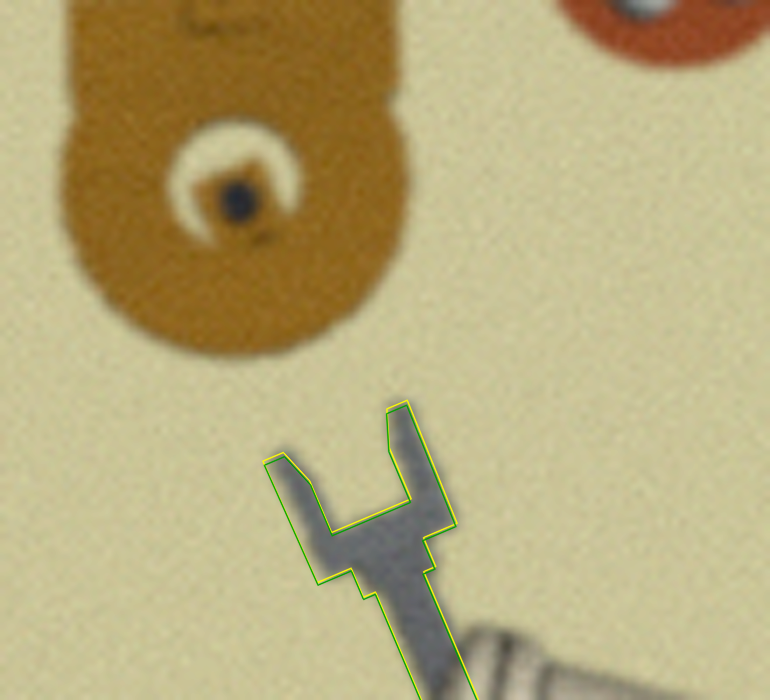

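Request:
move_arm:
  motion:
    - [5,[0.05,0,-0.01],0]
    - [5,[0.2,0,-0.01],0]
    - [5,[0.45,0,-0.01],0]
    - [5,[0.7,-0.01,-0.01],0]
    - [5,[0.95,-0.02,-0.01],0]
    - [5,[1.2,-0.02,-0.01],0]
    - [5,[1.4,-0.02,-0.01],0]
    - [5,[1.55,-0.02,-0.01],0]
    - [5,[1.6,-0.02,-0.01],0]
    - [5,[1.6,-0.02,-0.01],0]

```text
clock: 14.7
eef_pos: [0.5088, -0.1023, -0.0184]
tool_rot: [0.982, 0.189, -0.001, 0.001]
ft_force: [-3.8, -2.2, 6.6]
grip_width: 0.018
```

```bash
python3 - <<'E'
from h import *
done(([1.6,-.02,-.01],0))
c=snap("top","pics/top9.png"); crop(c,200,110,290,200,8,"pics/top9c.png")
c=snap("side","pics/side9.png"); crop(c,160,160,270,230,7,"pics/side9c.png")
E
```

```text
cmd [ 0.5094 -0.1019 -0.0185  0.38  ] meas [ 0.5088 -0.1023 -0.0184] 0.3797 F [-3.8 -2.2  6.6] M [-0.4   0.89  0.05] w 0.018 t 14.7 j [-0.2   0.49 -0.28  0.81 -0.    2.56]
```

View pics/top9c.png

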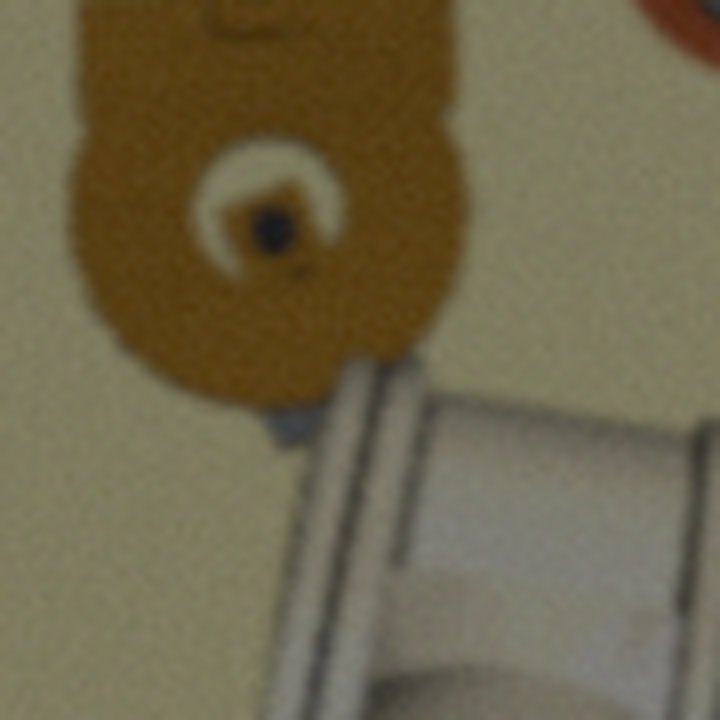

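View pics/side9c.png

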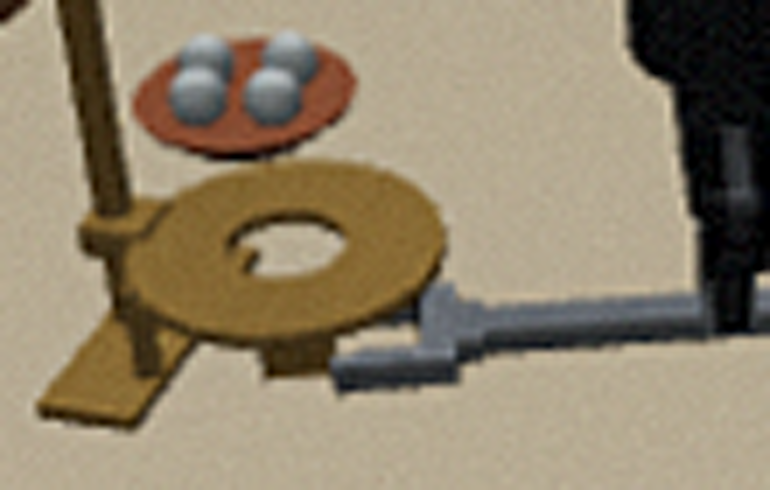

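```bash
cat > both.py <<'E'
from h import *
import sys
def both(sp,nutyaw,fn,st=(.675,-.0368,.03)):
    c=load("side"); b=(160,160,270,230)
    drawsp(c,b,1,"/tmp/x.png",sp)
    c2=dict(c); 
    # combined drawing
    k=7; im=cv2.resize(c["color"][b[1]:b[3],b[0]:b[2],::-1],None,fx=k,fy=k,interpolation=cv2.INTER_CUBIC); im=cv2.convertScaleAbs(im,alpha=1.4)
    def pl(P,col):
        q=(w2pix(c,P)+.5-[b[0],b[1]])*k-.5
        cv2.polylines(im,[np.round(q*8).astype(int).reshape(-1,1,2)],True,col,1,cv2.LINE_AA,3)
    pl(T(*sp,outl(.014)),(0,255,255));pl(T(*sp,outl(0)),(0,160,0))
    for z in(0,.02): pl(T(st[0],st[1],nutyaw,[(.015,.015,z),(.015,-.015,z),(-.015,-.015,z),(-.015,.015,z)]),(255,0,255))
    cv2.imwrite(fn,im)
E
python3 - <<'E'
from both import *
f=.38;x=.5094+.146*np.cos(f);y=-.1019+.146*np.sin(f);print(x,y); 
both((x,y,f),f,"pics/b9.png")
E
```

```text
0.6449850367941705 -0.04774561146570454
```

View pics/b9.png

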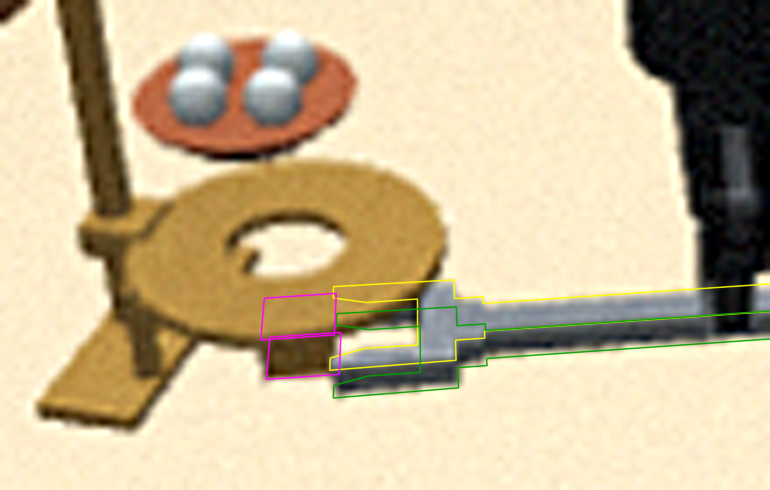

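Request:
move_arm:
  motion:
    - [5,[0.03,0,-0.02],0]
    - [5,[0.1,-0.01,-0.02],0]
    - [5,[0.18,-0.01,-0.02],0]
    - [5,[0.26,-0.01,-0.02],0]
    - [5,[0.34,-0.01,-0.02],0]
    - [5,[0.42,-0.01,-0.02],0]
    - [5,[0.5,-0.01,-0.02],0]
    - [5,[0.56,-0.01,-0.02],0]
    - [5,[0.6,-0.01,-0.02],0]
    - [5,[0.6,-0.01,-0.02],0]

```text
clock: 15.8
eef_pos: [0.5381, -0.09, -0.0177]
tool_rot: [0.982, 0.189, 0.0, -0.0]
ft_force: [1.1, 0.0, -1.7]
grip_width: 0.0178
```

```bash
python3 - <<'E'
from both import *
done(([.6,-.01,-.02],0))
c=snap("top","pics/top10.png"); crop(c,210,110,270,170,10,"pics/top10c.png")
c=snap("side","pics/side10.png"); x,y,z,f=cmd()
sp=(x+.146*np.cos(f),y+.146*np.sin(f),f); print(sp)
both(sp,f,"pics/b10.png")
E
```

```text
cmd [ 0.537  -0.0903 -0.0175  0.38  ] meas [ 0.5381 -0.09   -0.0177] 0.3804 F [ 1.1  0.  -1.7] M [-0.02 -0.11  0.02] w 0.0178 t 15.8 j [-0.17  0.53 -0.2   0.84  0.    2.6 ]
(np.float64(0.6726108359307812), np.float64(-0.03615827843363275), 0.38004358620552003)
```

View pics/top10c.png

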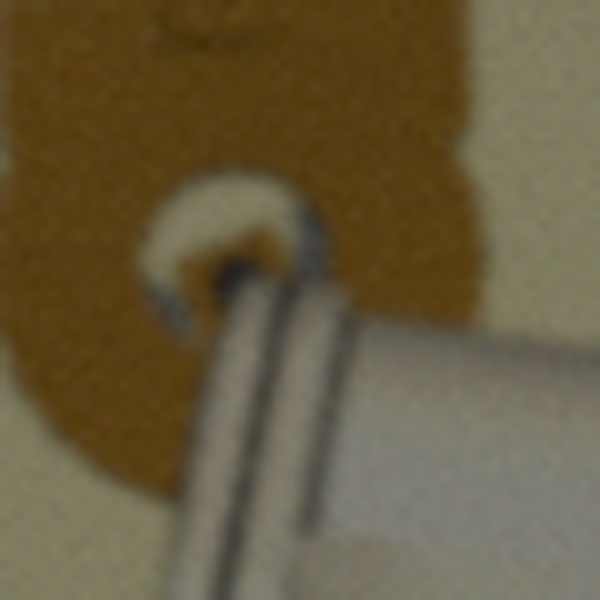

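View pics/b10.png

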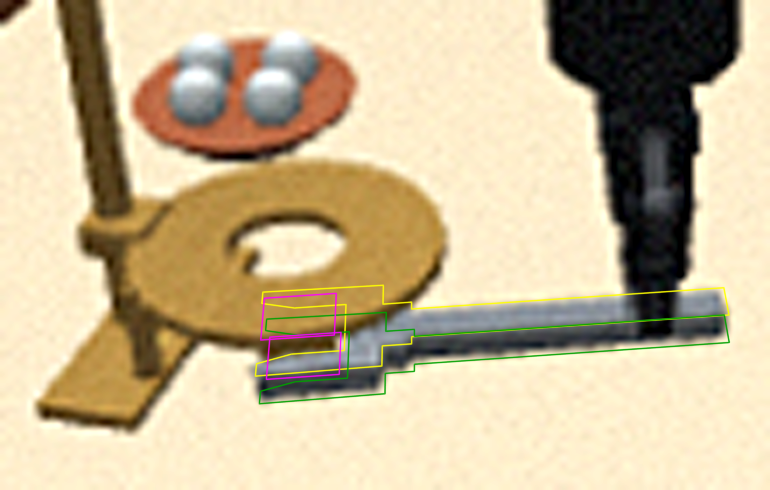

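The jaw sits around the nut: through the hole, prong tips show at (170,305) and (310,240) either side of it. Forces are small. Next, compute the arc.

```bash
cat > arc.py <<'E'
from h import *
def arc(C,r,psis):
    X,Y,Z,p=cmd()
    for q in psis:
        x,y=C[0]-r*np.cos(q),C[1]-r*np.sin(q);dx,dy=x-X,y-Y
        print([round(v,2) for v in((dx*np.cos(p)+dy*np.sin(p))/.05,(dx*np.sin(p)-dy*np.cos(p))/.05)],round(np.degrees(p-q)/6,2))
E
python3 - <<'E'
from arc import *
arc((.6748,-.0363),.1465,.38-np.array([0.01,.04,.09,.14,.19,.24,.29,.34,.38,.40]))
E
```

```text
[np.float64(0.03), np.float64(-0.01)] 0.1
[np.float64(0.03), np.float64(-0.1)] 0.38
[np.float64(0.04), np.float64(-0.24)] 0.86
[np.float64(0.06), np.float64(-0.39)] 1.34
[np.float64(0.08), np.float64(-0.53)] 1.81
[np.float64(0.11), np.float64(-0.68)] 2.29
[np.float64(0.15), np.float64(-0.82)] 2.77
[np.float64(0.2), np.float64(-0.96)] 3.25
[np.float64(0.24), np.float64(-1.07)] 3.63
[np.float64(0.26), np.float64(-1.12)] 3.82
```

Request:
move_arm:
  motion:
    - [5,[0.03,-0.01,0],0.1]
    - [5,[0.03,-0.1,0],0.38]
    - [5,[0.04,-0.24,0],0.86]
    - [5,[0.06,-0.39,0],1.34]
    - [5,[0.08,-0.53,0],1.81]
    - [5,[0.11,-0.68,0],2.29]
    - [5,[0.15,-0.82,0],2.77]
    - [5,[0.2,-0.96,0],3.25]
    - [5,[0.24,-1.07,0],3.63]
    - [5,[0.26,-1.12,0],3.82]

```text
clock: 16.9
eef_pos: [0.5285, -0.0334, -0.0178]
tool_rot: [1.0, -0.01, -0.0, 0.001]
ft_force: [-1.6, -1.6, -1.5]
grip_width: 0.018
```

```bash
python3 - <<'E'
from both import *
from arc import *
done(([.26,-1.12,0],3.82))
c=snap("top","pics/top11.png"); crop(c,205,105,275,175,9,"pics/top11c.png")
c=snap("side","pics/side11.png"); x,y,z,f=cmd()
sp=(x+.146*np.cos(f),y+.146*np.sin(f),f); print(sp)
both(sp,f,"pics/b11.png")
E
```

```text
cmd [ 0.5283 -0.0335 -0.0175 -0.02  ] meas [ 0.5285 -0.0334 -0.0178] -0.0208 F [-1.6 -1.6 -1.5] M [-0.34  0.09  0.22] w 0.018 t 16.9 j [-0.06  0.5  -0.25  0.82 -0.    3.1 ]
(np.float64(0.6742976189431741), np.float64(-0.03640951405400132), -0.019985878351580277)
```

View pics/top11c.png

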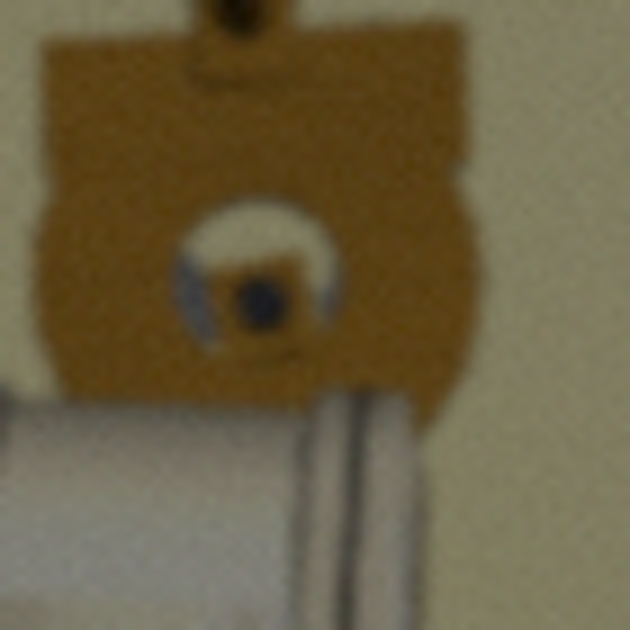

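View pics/b11.png

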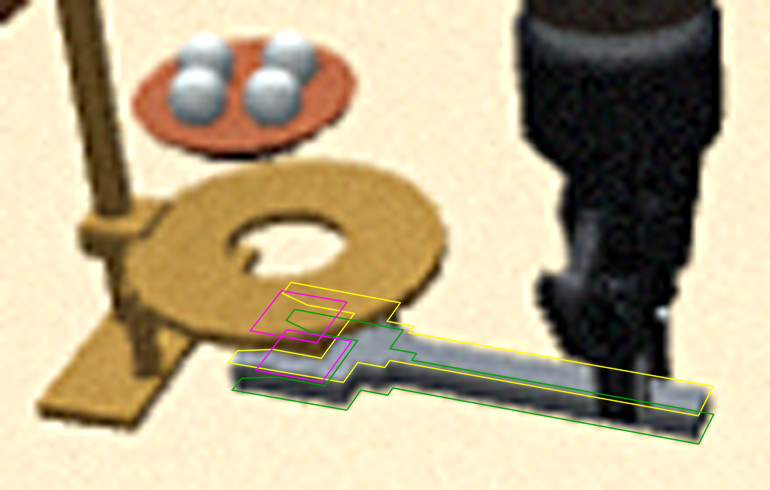

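The nut follows the jaw, but joint 6 is at 3.10, close to its 3.14 limit. I'll let go, turn the gripper half round above the handle (which gives the same grasp) and take the handle again.

Request:
move_arm:
  motion:
    - [30,[0,0,0],0]
    - [60,[0,0,0],0]
    - [85,[0,0,0],0]
    - [85,[0,0,0],0]
    - [85,[0,0,-0.2],0]
    - [85,[0,0,-0.5],0]
    - [85,[0,0,-0.9],0]
    - [85,[0,0,-1.2],-1.0]
    - [85,[0,0,-1.2],-2.2]
    - [85,[0,0,-1.2],-3.4]

```text
clock: 18.0
eef_pos: [0.5298, -0.0334, 0.0439]
tool_rot: [0.985, 0.17, 0.001, 0.0]
ft_force: [0.4, 0.3, -0.1]
grip_width: 0.0851
```

Request:
move_arm:
  motion:
    - [85,[0,0,0],-1.3]
    - [85,[0,0,0],-2.6]
    - [85,[0,0,0],-3.9]
    - [85,[0,0,0],-5.2]
    - [85,[0,0,0],-6.5]
    - [85,[0,0,0],-7.8]
    - [85,[0,0,0],-9.1]
    - [85,[0,0,0],-10.4]
    - [85,[0,0,0],-11.7]
    - [85,[0,0,0],-13.0]

```text
clock: 19.0
eef_pos: [0.5291, -0.0333, 0.0431]
tool_rot: [0.659, 0.752, 0.0, 0.0]
ft_force: [-0.6, -0.2, 0.3]
grip_width: 0.085
```

Request:
move_arm:
  motion:
    - [85,[0,0,0],-1.3]
    - [85,[0,0,0],-2.6]
    - [85,[0,0,0],-3.9]
    - [85,[0,0,0],-5.2]
    - [85,[0,0,0],-6.5]
    - [85,[0,0,0],-7.8]
    - [85,[0,0,0],-9.1]
    - [85,[0,0,0],-10.4]
    - [85,[0,0,0],-11.7]
    - [85,[0,0,0],-13.0]

```text
clock: 20.0
eef_pos: [0.5291, -0.0333, 0.0431]
tool_rot: [0.039, 0.999, 0.0, 0.0]
ft_force: [0.2, -0.3, -0.5]
grip_width: 0.0849
```

```bash
python3 - <<'E'
from both import *
done(([0,0,-1.2],-3.4));done(([0,0,0],-13));done(([0,0,0],-13))
c=snap("top","pics/top12.png"); crop(c,205,105,275,175,9,"pics/top12c.png")
c=snap("side","pics/side12.png"); 
both((.6743,-.0364,-.02),-.02,"pics/b12.png")
E
```

```text
cmd [ 0.5283 -0.0335  0.0425  0.3361] meas [ 0.5291 -0.0333  0.0431] 3.0645 F [ 0.2 -0.3 -0.5] M [ 0.03 -0.    0.  ] w 0.0849 t 20.0 j [-0.06  0.43 -0.18  0.96  0.    0.01]
cmd [ 0.5283 -0.0335  0.0425  1.6974] meas [ 0.5291 -0.0333  0.0431] 3.0645 F [ 0.2 -0.3 -0.5] M [ 0.03 -0.    0.  ] w 0.0849 t 20.0 j [-0.06  0.43 -0.18  0.96  0.    0.01]
cmd [ 0.5283 -0.0335  0.0425  3.0588] meas [ 0.5291 -0.0333  0.0431] 3.0645 F [ 0.2 -0.3 -0.5] M [ 0.03 -0.    0.  ] w 0.0849 t 20.0 j [-0.06  0.43 -0.18  0.96  0.    0.01]
```

View pics/b12.png

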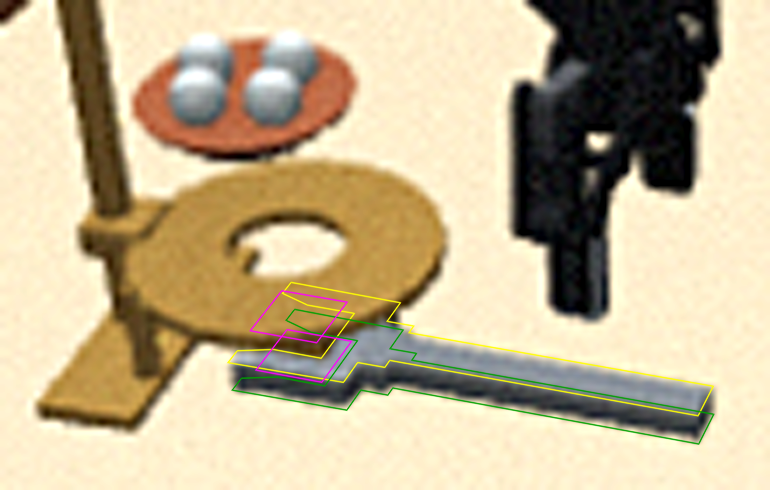

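Request:
move_arm:
  motion:
    - [85,[0,0,0.2],-0.6]
    - [85,[0,0,0.5],-0.6]
    - [85,[0,0,0.9],-0.6]
    - [85,[0,0,1.1],-0.6]
    - [85,[0,0,1.2],-0.6]
    - [85,[0,0,1.2],-0.6]
    - [60,[0,0,1.2],-0.6]
    - [40,[0,0,1.2],-0.6]
    - [25,[0,0,1.2],-0.6]
    - [5,[0,0,1.2],-0.6]

```text
clock: 21.1
eef_pos: [0.5292, -0.0334, -0.0173]
tool_rot: [0.01, 1.0, -0.0, 0.0]
ft_force: [0.7, -0.8, 0.0]
grip_width: 0.0276
```

```bash
cat >> arc.py <<'E'
def arc2(C,r,psis):
    "tool x reversed; psi is spanner yaw"
    X,Y,Z,p=cmd()
    for q in psis:
        x,y=C[0]-r*np.cos(q),C[1]-r*np.sin(q);dx,dy=x-X,y-Y
        a=(p-q-np.pi+np.pi)%(2*np.pi)-np.pi
        print([float(round(v,2)) for v in((dx*np.cos(p)+dy*np.sin(p))/.05,(dx*np.sin(p)-dy*np.cos(p))/.05)],float(round(np.degrees(a)/6,2)))
E
python3 - <<'E'
from arc import *
done(([0,0,1.2],-.6)); arc2((.6748,-.0364),.1465,-.02-np.array([0,0,0,.02,.06,.11,.16,.21,.26,.3]))
E
```

```text
cmd [ 0.5283 -0.0335 -0.0175  3.1216] meas [ 0.5292 -0.0334 -0.0173] 3.1215 F [ 0.7 -0.8  0. ] M [ 0.04 -0.03  0.06] w 0.0276 t 21.1 j [-0.06  0.5  -0.25  0.82 -0.   -0.04]
[-0.0, 0.0] 0.0
[-0.0, 0.0] 0.0
[-0.0, 0.0] 0.0
[-0.0, 0.06] 0.19
[-0.01, 0.18] 0.57
[-0.02, 0.32] 1.05
[-0.04, 0.47] 1.53
[-0.06, 0.61] 2.01
[-0.1, 0.75] 2.48
[-0.13, 0.87] 2.86
```

Request:
move_arm:
  motion:
    - [5,[0,0,0],0]
    - [5,[0,0,0],0]
    - [5,[0,0,0],0]
    - [5,[0,0.06,0],0.19]
    - [5,[-0.01,0.18,0],0.57]
    - [5,[-0.02,0.32,0],1.05]
    - [5,[-0.04,0.47,0],1.53]
    - [5,[-0.06,0.61,0],2.01]
    - [5,[-0.1,0.75,0],2.48]
    - [5,[-0.13,0.87,0],2.86]

```text
clock: 22.1
eef_pos: [0.5356, 0.0083, -0.0171]
tool_rot: [0.16, 0.987, -0.002, -0.0]
ft_force: [-2.8, -5.4, 7.4]
grip_width: 0.0178
```

```bash
python3 - <<'E'
from arc import *
done(([-.13,.87,0],2.86)); arc2((.6748,-.0364),.1465,-.32-np.array([.01,.03,.05,.07,.09,.11,.13,.15,.16,.16]))
E
```

```text
cmd [ 0.5357  0.0099 -0.0175  2.8221] meas [ 0.5356  0.0083 -0.0171] 2.82 F [-2.8 -5.4  7.4] M [-1.23  0.62  0.3 ] w 0.0178 t 22.1 j [ 0.02  0.51 -0.23  0.83 -0.    0.34]
[-0.0, 0.03] 0.1
[-0.0, 0.08] 0.29
[-0.01, 0.14] 0.48
[-0.01, 0.2] 0.67
[-0.01, 0.26] 0.86
[-0.02, 0.32] 1.06
[-0.03, 0.38] 1.25
[-0.04, 0.43] 1.44
[-0.04, 0.46] 1.53
[-0.04, 0.46] 1.53
```

Request:
move_arm:
  motion:
    - [5,[0,0.03,0],0.1]
    - [5,[0,0.08,0],0.29]
    - [5,[-0.01,0.14,0],0.48]
    - [5,[-0.01,0.2,0],0.67]
    - [5,[-0.01,0.26,0],0.86]
    - [5,[-0.02,0.32,0],1.06]
    - [5,[-0.03,0.38,0],1.25]
    - [5,[-0.04,0.43,0],1.44]
    - [5,[-0.04,0.46,0],1.53]
    - [5,[-0.04,0.46,0],1.53]

```text
clock: 23.1
eef_pos: [0.5442, 0.0297, -0.0172]
tool_rot: [0.238, 0.971, -0.002, -0.0]
ft_force: [-4.5, -4.7, 9.2]
grip_width: 0.0181
```

```bash
python3 - <<'E'
from both import *
from arc import *
done(([-.04,.46,0],1.53)); 
c=snap("top","pics/top13.png"); crop(c,205,105,275,175,9,"pics/top13c.png")
c=snap("side","pics/side13.png"); x,y,z,f=cmd(); f-=np.pi
both((x+.146*np.cos(f),y+.146*np.sin(f),f),-.40,"pics/b13.png")
arc2((.6748,-.0364),.1465,-.48-np.array([.01,.02,.03,.04,.05,.06,.07,.08,.08,.08]))
E
```

```text
cmd [ 0.5448  0.0311 -0.0175  2.6619] meas [ 0.5442  0.0297 -0.0172] 2.6618 F [-4.5 -4.7  9.2] M [-0.99  0.92  0.33] w 0.0181 t 23.1 j [ 0.06  0.53 -0.2   0.84 -0.    0.54]
[0.0, 0.03] 0.1
[0.0, 0.06] 0.19
[-0.0, 0.09] 0.29
[-0.0, 0.12] 0.38
[-0.0, 0.15] 0.48
[-0.0, 0.18] 0.58
[-0.01, 0.21] 0.67
[-0.01, 0.24] 0.77
[-0.01, 0.24] 0.77
[-0.01, 0.24] 0.77
```

View pics/top13c.png

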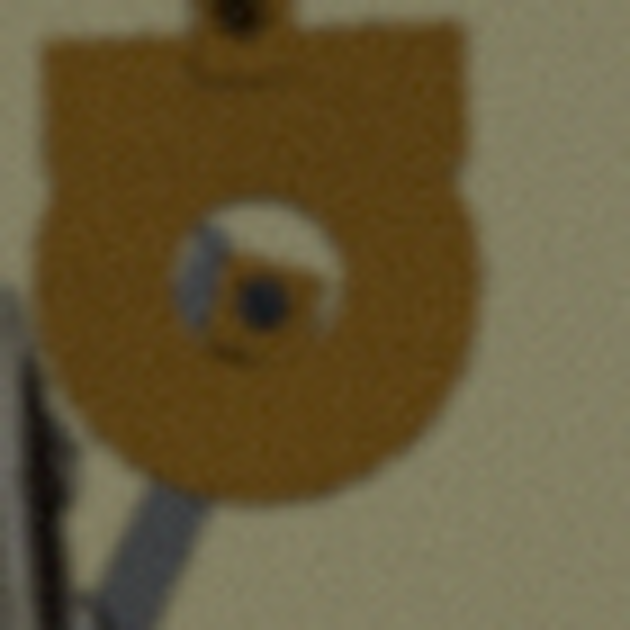

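View pics/b13.png

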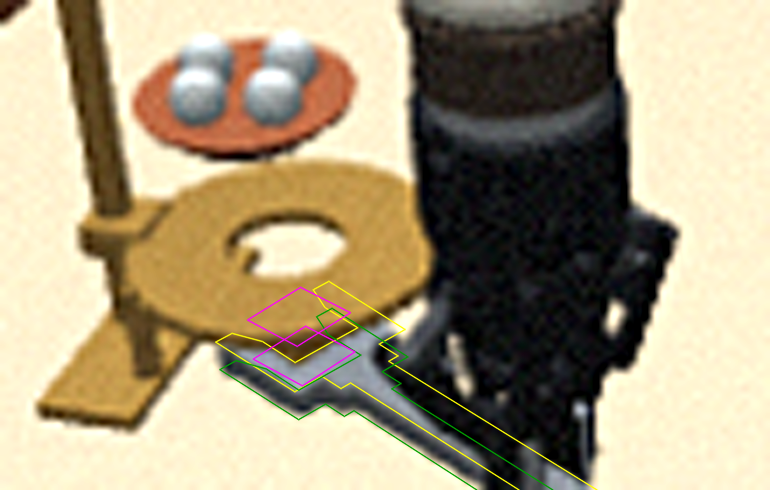

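Request:
move_arm:
  motion:
    - [5,[0,0.03,0],0.1]
    - [5,[0,0.06,0],0.19]
    - [5,[0,0.09,0],0.29]
    - [5,[0,0.12,0],0.38]
    - [5,[0,0.15,0],0.48]
    - [5,[0,0.18,0],0.58]
    - [5,[-0.01,0.21,0],0.67]
    - [5,[-0.01,0.24,0],0.77]
    - [5,[-0.01,0.24,0],0.77]
    - [5,[-0.01,0.24,0],0.77]

```text
clock: 24.2
eef_pos: [0.5499, 0.04, -0.0171]
tool_rot: [0.277, 0.961, -0.002, -0.001]
ft_force: [-4.7, -4.4, 9.8]
grip_width: 0.018
```

```bash
python3 - <<'E'
from both import *
from arc import *
done(([-.01,.24,0],.77)); 
c=snap("top","pics/top14.png"); crop(c,205,105,275,175,9,"pics/top14c.png")
c=snap("side","pics/side14.png"); x,y,z,f=cmd(); f-=np.pi
arc2((.6748,-.0364),.1465,-.56-np.array([.01,.02,.03,.04,.05,.06,.06,.06,.06,.06]))
E
```

```text
cmd [ 0.5508  0.0415 -0.0175  2.5813] meas [ 0.5499  0.04   -0.0171] 2.5812 F [-4.7 -4.4  9.8] M [-0.96  1.    0.37] w 0.018 t 24.2 j [ 0.07  0.54 -0.18  0.85 -0.    0.63]
[0.0, 0.03] 0.09
[0.0, 0.06] 0.19
[-0.0, 0.09] 0.28
[-0.0, 0.11] 0.38
[-0.0, 0.14] 0.47
[-0.0, 0.17] 0.57
[-0.0, 0.17] 0.57
[-0.0, 0.17] 0.57
[-0.0, 0.17] 0.57
[-0.0, 0.17] 0.57
```

View pics/top14c.png

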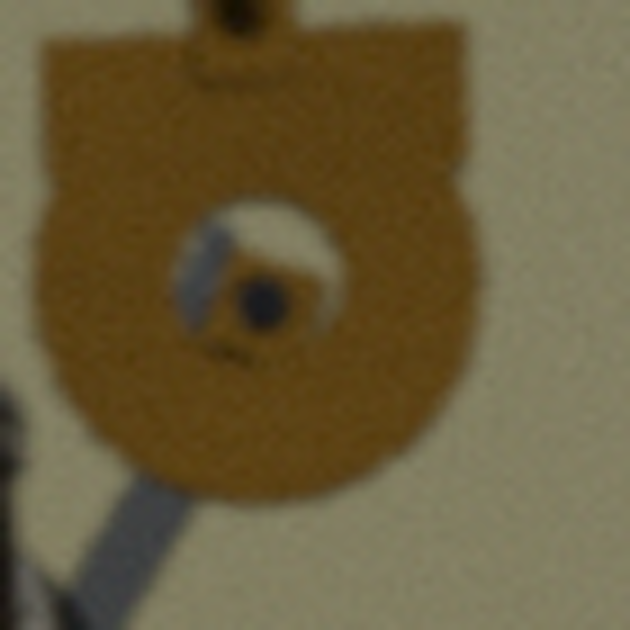

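Request:
move_arm:
  motion:
    - [5,[0,0.03,0],0.09]
    - [5,[0,0.06,0],0.19]
    - [5,[0,0.09,0],0.28]
    - [5,[0,0.11,0],0.38]
    - [5,[0,0.14,0],0.47]
    - [5,[0,0.17,0],0.57]
    - [5,[0,0.17,0],0.57]
    - [5,[0,0.17,0],0.57]
    - [5,[0,0.17,0],0.57]
    - [5,[0,0.17,0],0.57]

```text
clock: 25.3
eef_pos: [0.5545, 0.0473, -0.0171]
tool_rot: [0.305, 0.952, -0.002, -0.0]
ft_force: [-4.3, -4.4, 9.7]
grip_width: 0.0177
```

```bash
python3 - <<'E'
from both import *
from arc import *
done(([0,.17,0],.57)); 
c=snap("top","pics/top15.png"); crop(c,205,105,275,175,9,"pics/top15c.png")
arc2((.6748,-.0364),.1465,-.62-np.array([.01,.02,.03,.04,.05,.06,.06,.06,.06,.06]))
E
```

```text
cmd [ 0.5553  0.0487 -0.0175  2.5216] meas [ 0.5545  0.0473 -0.0171] 2.5215 F [-4.3 -4.4  9.7] M [-0.93  0.92  0.32] w 0.0177 t 25.3 j [ 0.09  0.55 -0.17  0.86 -0.    0.71]
[-0.0, 0.03] 0.1
[-0.0, 0.06] 0.19
[-0.01, 0.09] 0.29
[-0.01, 0.12] 0.38
[-0.01, 0.15] 0.48
[-0.01, 0.18] 0.57
[-0.01, 0.18] 0.57
[-0.01, 0.18] 0.57
[-0.01, 0.18] 0.57
[-0.01, 0.18] 0.57
```

View pics/top15c.png

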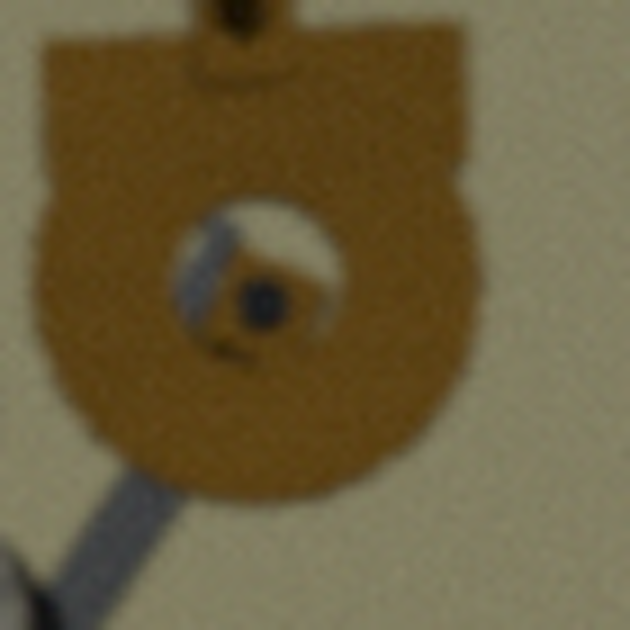

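```bash
cat > nv.py <<'E'
from h import *
def nv(im0,yaws,fn,st=(.675,-.0368),b=(220,122,250,152),k=13,sp=None):
    c=load("top"); out=[]
    for yw in yaws:
        im=cv2.resize(im0[b[1]:b[3],b[0]:b[2]],None,fx=k,fy=k,interpolation=cv2.INTER_CUBIC); im=cv2.convertScaleAbs(im,alpha=2)
        if yw is not None:
            for z in(.02,):
                P=T(st[0],st[1],yw,[(.015,.015,z),(.015,-.015,z),(-.015,-.015,z),(-.015,.015,z)])
                q=(w2pix(c,P)+.5-[b[0],b[1]])*k-.5
                cv2.polylines(im,[np.round(q*8).astype(int).reshape(-1,1,2)],True,(255,0,255),1,cv2.LINE_AA,3)
            cv2.putText(im,f"{yw:.2f}",(5,15),0,.5,(255,255,255))
        out.append(im)
    cv2.imwrite(fn,np.hstack(out))
E
python3 - <<'E'
from nv import *
a=[]
for i in(13,14,15):
    nv(cv2.imread(f"pics/top{i}.png"),[-.36,-.42],f"/tmp/n{i}.png"); a.append(cv2.imread(f"/tmp/n{i}.png")[:, :]) 
im=np.vstack([cv2.resize(x,None,fx=.76,fy=.5) if 0 else x for x in a]); print(im.shape)
cv2.imwrite("pics/n.png",cv2.resize(im,None,fx=.51,fy=.51,interpolation=cv2.INTER_AREA))
cv2.imwrite("pics/n15.png",a[2])
E
```

```text
(1170, 780, 3)
```

View pics/n15.png

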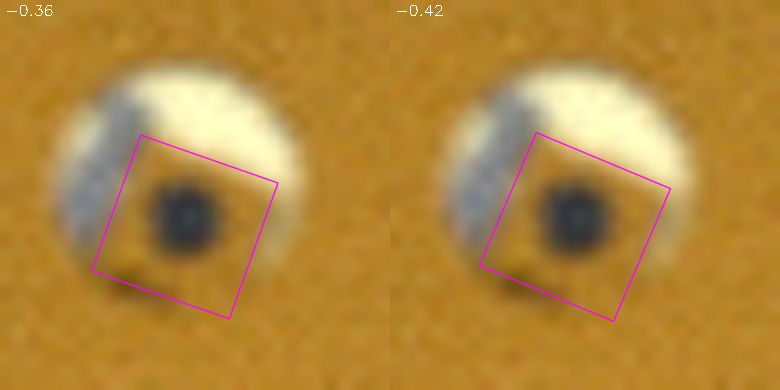

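View pics/n.png

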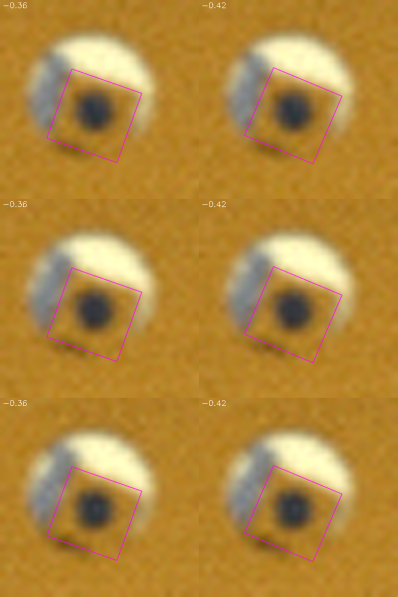

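Request:
move_arm:
  motion:
    - [5,[0,0.03,0],0.1]
    - [5,[0,0.06,0],0.19]
    - [5,[-0.01,0.09,0],0.29]
    - [5,[-0.01,0.1,0],0.33]
    - [5,[-0.01,0.1,0],0.33]
    - [5,[-0.01,0.1,0],0.33]
    - [5,[-0.01,0.1,0],0.33]
    - [5,[-0.01,0.1,0],0.33]
    - [5,[-0.01,0.1,0],0.33]
    - [5,[-0.01,0.1,0],0.33]

```text
clock: 26.35
eef_pos: [0.5564, 0.0504, -0.0171]
tool_rot: [0.321, 0.947, -0.003, -0.001]
ft_force: [-7.9, -6.2, 11.3]
grip_width: 0.0176
```

```bash
python3 - <<'E'
from nv import *
from arc import *
done(([-.01,.1,0],.33)); 
c=snap("top","pics/top16.png"); nv(c["color"][:,:,::-1],[-.42,-.48],"pics/n16.png")
crop(c,190,105,270,185,8,"pics/top16c.png")
arc2((.6748,-.0364),.1465,-.655-np.array([.01,.02,.03,.04,.05,.06,.06,.06,.06,.06]))
E
```

```text
cmd [ 0.5586  0.0525 -0.0175  2.487 ] meas [ 0.5564  0.0504 -0.0171] 2.4874 F [-7.9 -6.2 11.3] M [-1.35  1.61  0.6 ] w 0.0176 t 26.35 j [ 0.09  0.55 -0.16  0.87 -0.    0.75]
[0.0, 0.04] 0.1
[0.0, 0.06] 0.19
[0.0, 0.09] 0.29
[0.0, 0.12] 0.39
[0.0, 0.15] 0.48
[-0.0, 0.18] 0.58
[-0.0, 0.18] 0.58
[-0.0, 0.18] 0.58
[-0.0, 0.18] 0.58
[-0.0, 0.18] 0.58
```

View pics/n16.png

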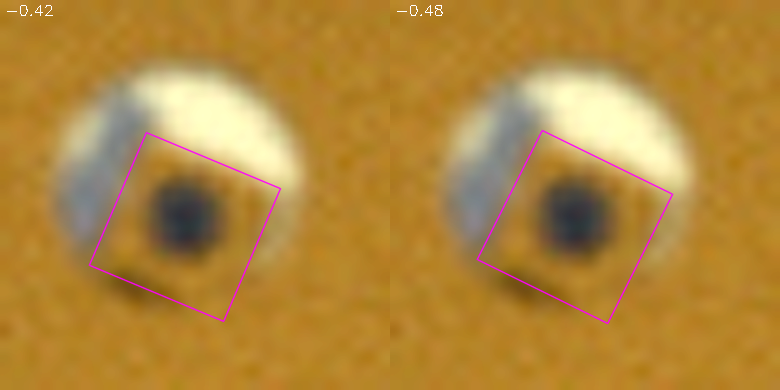

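View pics/top16c.png

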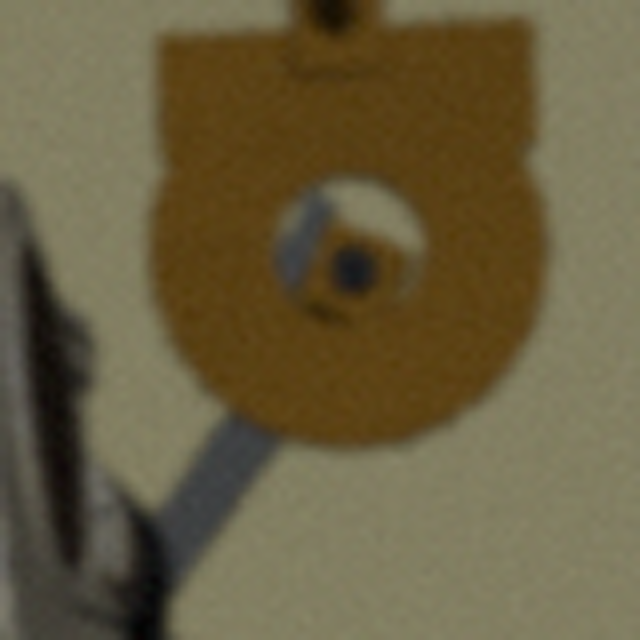

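Request:
move_arm:
  motion:
    - [5,[0,0.02,0],0.05]
    - [5,[0,0.04,0],0.1]
    - [5,[0,0.06,0],0.19]
    - [5,[0,0.08,0],0.25]
    - [5,[0,0.08,0],0.25]
    - [5,[0,0.08,0],0.25]
    - [5,[0,0.08,0],0.25]
    - [5,[0,0.08,0],0.25]
    - [5,[0,0.08,0],0.25]
    - [5,[0,0.08,0],0.25]

```text
clock: 27.4
eef_pos: [0.5581, 0.053, -0.0171]
tool_rot: [0.334, 0.943, -0.004, -0.002]
ft_force: [-8.7, -8.0, 15.2]
grip_width: 0.0178
```

```bash
python3 - <<'E'
from nv import *
from arc import *
done(([0,.08,0],.25)); 
c=snap("top","pics/top17.png"); nv(c["color"][:,:,::-1],[-.42,-.48],"pics/n17.png")
a=cv2.imread("pics/top15.png").astype(int);
for k in(16,17):
    b=cv2.imread(f"pics/top{k}.png").astype(int); print(k,np.abs(a-b)[127:148,225:246].mean())
E
```

```text
cmd [ 0.5611  0.0556 -0.0175  2.4608] meas [ 0.5581  0.053  -0.0171] 2.4613 F [-8.7 -8.  15.2] M [-1.58  1.9   0.71] w 0.0178 t 27.4 j [ 0.1   0.56 -0.15  0.87 -0.    0.78]
16 2.2970521541950113
17 2.322751322751323
```

View pics/n17.png

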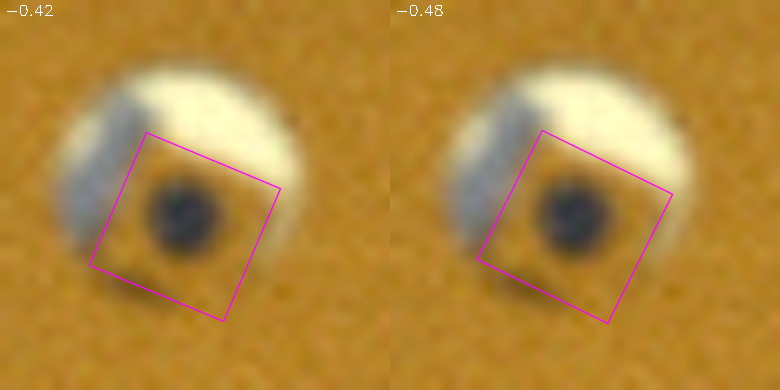

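The nut sits at -0.42, which is stand yaw 0.03 minus 0.45. It stayed there over the last two pushes while force and lag rose, so it is at the stop. Next I'll measure the spanner's actual yaw.

```bash
python3 - <<'E'
from h import *
c=load("top")
for i,yw in enumerate((-.58,-.65)):
    drawsp(c,(190,115,255,190),6,f"/tmp/q{i}.png",(.675,-.0368,yw))
cv2.imwrite("pics/q.png",np.hstack([cv2.imread(f"/tmp/q{i}.png") for i in(0,1)]))
E
```

```text
(no output)
```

View pics/q.png

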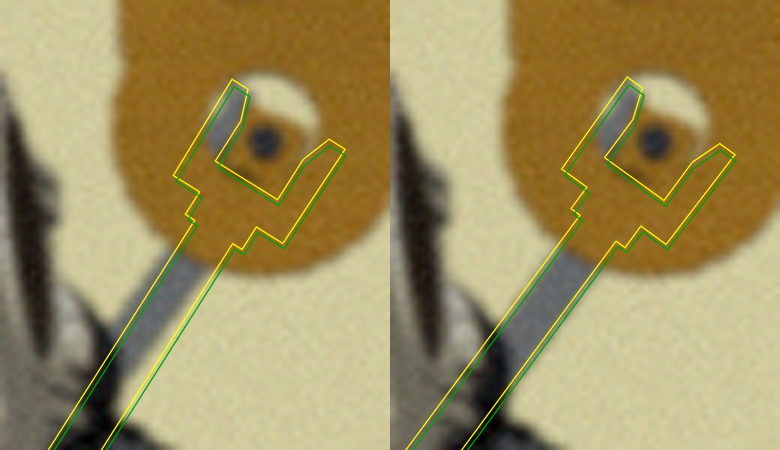

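```bash
python3 - <<'E'
from arc import *
arc2((.6748,-.0364),.1465,[-.66,-.63,-.6,-.57,-.54,-.51,-.49,-.48,-.48,-.48])
E
```

```text
[0.0, -0.06] -0.2
[-0.0, -0.15] -0.48
[-0.01, -0.24] -0.77
[-0.01, -0.32] -1.06
[-0.03, -0.41] -1.34
[-0.04, -0.5] -1.63
[-0.05, -0.55] -1.82
[-0.06, -0.58] -1.92
[-0.06, -0.58] -1.92
[-0.06, -0.58] -1.92
```

Request:
move_arm:
  motion:
    - [5,[0,-0.06,-0.01],-0.2]
    - [5,[0,-0.15,-0.01],-0.48]
    - [5,[-0.01,-0.24,-0.01],-0.77]
    - [5,[-0.01,-0.32,-0.01],-1.06]
    - [5,[-0.03,-0.41,-0.01],-1.34]
    - [5,[-0.04,-0.5,-0.01],-1.63]
    - [5,[-0.05,-0.55,-0.01],-1.82]
    - [5,[-0.06,-0.58,-0.01],-1.92]
    - [5,[-0.06,-0.58,-0.01],-1.92]
    - [5,[-0.06,-0.58,-0.01],-1.92]

```text
clock: 28.45
eef_pos: [0.5459, 0.0317, -0.0171]
tool_rot: [0.237, 0.971, 0.0, 0.0]
ft_force: [0.4, 1.3, 2.1]
grip_width: 0.0178
```

```bash
python3 - <<'E'
from nv import *
done(([-.06,-.58,-.01],-1.92)); 
c=snap("top","pics/top18.png"); nv(c["color"][:,:,::-1],[-.42,-.36],"pics/n18.png")
for i,yw in enumerate((-.42,-.48)):
    drawsp(c,(190,115,255,190),6,f"/tmp/q{i}.png",(.675,-.0368,yw))
cv2.imwrite("pics/q18.png",np.hstack([cv2.imread(f"/tmp/q{i}.png") for i in(0,1)]))
E
```

```text
cmd [ 0.5451  0.0312 -0.017   2.6619] meas [ 0.5459  0.0317 -0.0171] 2.662 F [0.4 1.3 2.1] M [0.53 0.03 0.04] w 0.0178 t 28.45 j [ 0.06  0.53 -0.2   0.84  0.    0.54]
```

View pics/n18.png

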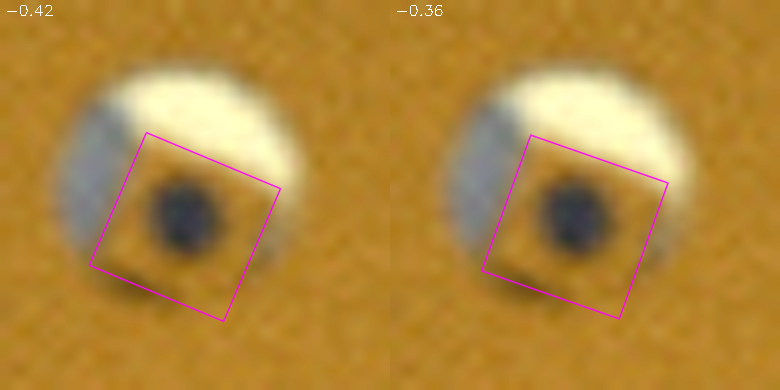

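View pics/q18.png

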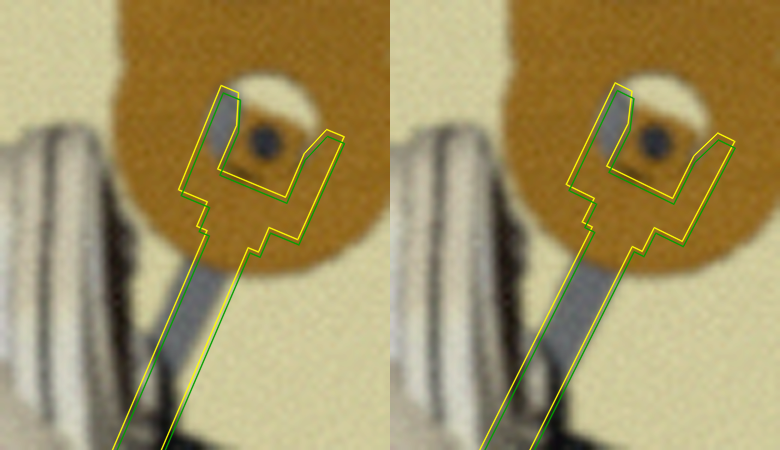

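```bash
cat > fy.py <<'E'
from h import *
# sub-pixel nut back edge: along stand +x rays at several y offsets on the right of the prong, find brown->shelf crossing in blue channel
def edge(img,c,st=(.675,-.0368)):
    g=cv2.GaussianBlur(img[:,:,0].astype(np.float32),(0,0),.5); pts=[]
    for y in np.arange(-.012,.0041,.002):
        xs=np.arange(0.004,.026,.0005); P=np.c_[st[0]+xs,st[1]+y+0*xs,.02+0*xs]
        q=w2pix(c,P).astype(np.float32)
        v=cv2.remap(g,q[:,0].reshape(-1,1),q[:,1].reshape(-1,1),cv2.INTER_CUBIC).ravel()
        lo,hi=v[:8].min(),v.max(); m=np.argmax(v); th=(lo+hi)/2
        k=[i for i in range(1,m+1) if v[i-1]<th<=v[i]]
        if k: i=k[-1]; pts.append((y,xs[i-1]+(th-v[i-1])/(v[i]-v[i-1])*.0005))
    pts=np.array(pts); s,b=np.polyfit(pts[:,0],pts[:,1],1)
    return -np.arctan(s),b,(pts[:,1]*1e3).round(1)
c=load("top")
import sys
for k in sys.argv[1:]:
    print(k,edge(cv2.imread(f"pics/top{k}.png"),c))
E
python3 fy.py 0 11 13 14 15 16 17 18
```

```text
0 (np.float64(-0.037648622217247865), np.float64(0.016119504825856893), array([12.4, 15.7, 17.2, 17.8, 17.7, 17. , 16.1, 15.2, 14.6]))
11 (np.float64(0.08865827324116815), np.float64(0.015392189498771544), array([15.6, 16.2, 16.3, 16.3, 16.4, 16.1, 15.5, 14.7, 14.6]))
13 (np.float64(-0.31230480883305395), np.float64(0.01597712277709225), array([12.1, 12.8, 13.4, 14. , 14.4, 15.4, 16.3, 16.7, 17.1]))
14 (np.float64(-0.3659378157327896), np.float64(0.016204686787966396), array([11.8, 12.4, 13.1, 13.8, 14.3, 15.6, 16.4, 17. , 17.7]))
15 (np.float64(-0.4279677987108322), np.float64(0.01665588982352057), array([11. , 12.3, 13.3, 14. , 14.6, 15.4, 16.5, 17.9, 18.5]))
16 (np.float64(-0.4048187060109618), np.float64(0.01656827426330841), array([11.2, 12.5, 13.3, 14.1, 14.7, 15.6, 16.5, 17.3, 18.5]))
17 (np.float64(-0.43583888298615286), np.float64(0.016699068825114082), array([10.9, 12.2, 13.3, 14.2, 14.5, 15.5, 16.5, 17.8, 18.7]))
18 (np.float64(-0.40666101882585537), np.float64(0.01666814493443156), array([11.1, 12.7, 13.6, 14.2, 14.7, 15.6, 16.6, 17.5, 18.6]))
```

The nut's edge fit holds at about -0.41 (±0.02) after backing off through the play, so it stayed at the stop. Forces are near zero, so I'll draw the spanner straight back.

Request:
move_arm:
  motion:
    - [5,[0.03,0,-0.01],0]
    - [5,[0.1,0,-0.01],0]
    - [5,[0.2,0,-0.01],0]
    - [5,[0.32,0,-0.01],0]
    - [5,[0.44,0,-0.01],0]
    - [5,[0.56,0,-0.01],0]
    - [5,[0.68,0,-0.01],0]
    - [5,[0.8,0,-0.01],0]
    - [5,[0.9,0,-0.01],0]
    - [5,[0.95,0,-0.01],0]

```text
clock: 29.5
eef_pos: [0.5027, 0.0536, -0.0168]
tool_rot: [0.237, 0.971, -0.0, -0.0]
ft_force: [0.5, 0.3, -2.0]
grip_width: 0.0181
```

Request:
move_arm:
  motion:
    - [5,[0.1,0,0],0]
    - [5,[0.25,0,0],0]
    - [5,[0.45,0,0],0]
    - [5,[0.65,0,0],0]
    - [5,[0.85,0,0],0]
    - [5,[1.05,0,0],0]
    - [5,[1.25,0,0],0]
    - [5,[1.4,0,0],0]
    - [5,[1.45,0,0],0]
    - [5,[1.45,0,0],0]

```text
clock: 30.5
eef_pos: [0.4383, 0.0871, -0.0169]
tool_rot: [0.237, 0.971, 0.0, -0.001]
ft_force: [-1.2, 1.2, -2.3]
grip_width: 0.0177
```

```bash
python3 - <<'E'
from nv import *
done(([.95,0,-.01],0)); done(([1.45,0,0],0))
c=snap("top","pics/top19.png"); nv(c["color"][:,:,::-1],[-.42,-.36],"pics/n19.png")
c=snap("side","pics/side19.png")
E
python3 fy.py 18 19
```

```text
cmd [ 0.503   0.0531 -0.0165  2.6619] meas [ 0.4383  0.0871 -0.0169] 2.6625 F [-1.2  1.2 -2.3] M [ 0.09  0.22 -0.05] w 0.0177 t 30.5 j [ 0.2   0.38 -0.47  0.73  0.    0.67]
cmd [ 0.4387  0.0866 -0.0165  2.6619] meas [ 0.4383  0.0871 -0.0169] 2.6625 F [-1.2  1.2 -2.3] M [ 0.09  0.22 -0.05] w 0.0177 t 30.5 j [ 0.2   0.38 -0.47  0.73  0.    0.67]
18 (np.float64(-0.40666101882585537), np.float64(0.01666814493443156), array([11.1, 12.7, 13.6, 14.2, 14.7, 15.6, 16.6, 17.5, 18.6]))
19 (np.float64(-0.4255970511210284), np.float64(0.016686186473861924), array([11. , 12.2, 13.2, 14. , 15. , 15.8, 16.7, 17.6, 18.4]))
```

View pics/n19.png

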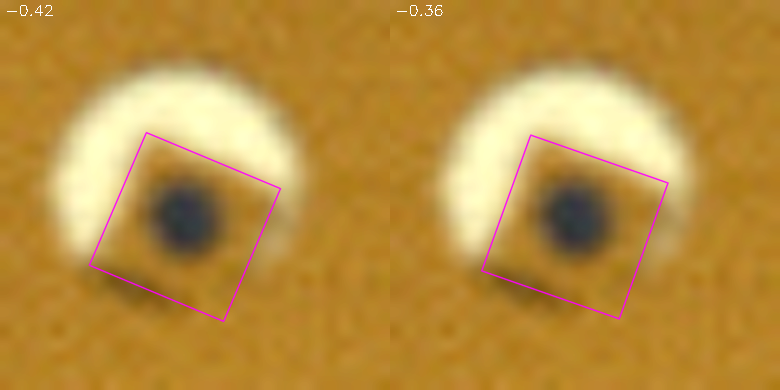

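View pics/side19.png

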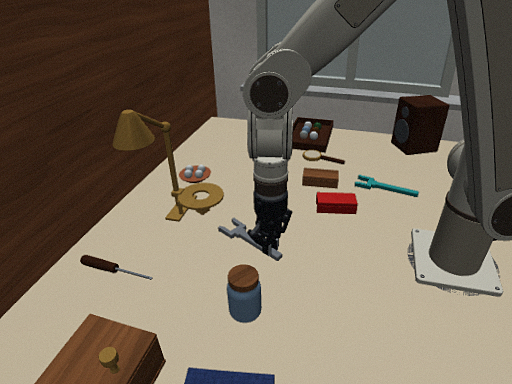

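The nut matches -0.42 and the spanner is clear of the ring, at side (250,240). Now lower, let go and lift.

Request:
move_arm:
  motion:
    - [5,[0,0,0.03],0]
    - [5,[0,0,0.05],0]
    - [5,[0,0,0.05],0]
    - [20,[0,0,0.05],0]
    - [35,[0,0,0.05],0]
    - [50,[0,0,0.05],0]
    - [65,[0,0,0.05],0]
    - [65,[0,0,0.05],0]
    - [65,[0,0,0.05],0]
    - [65,[0,0,0.05],0]

```text
clock: 31.6
eef_pos: [0.4391, 0.0867, -0.0194]
tool_rot: [0.238, 0.971, -0.0, -0.0]
ft_force: [0.3, 0.4, 0.3]
grip_width: 0.0649
```

Request:
move_arm:
  motion:
    - [65,[0,0,-0.2],0]
    - [65,[0,0,-0.6],0]
    - [65,[0,0,-1.2],0]
    - [65,[0,0,-1.8],0]
    - [65,[0,0,-2.4],0]
    - [65,[0.3,0,-2.8],0]
    - [65,[0.8,0,-3.0],0]
    - [65,[1.3,0,-3.0],0]
    - [65,[1.6,0,-3.0],0]
    - [65,[1.6,0,-3.0],0]

```text
clock: 32.6
eef_pos: [0.3666, 0.124, 0.131]
tool_rot: [0.237, 0.972, -0.0, -0.0]
ft_force: [-0.1, -0.7, 0.7]
grip_width: 0.065
```

```bash
python3 - <<'E'
from nv import *
done(([0,0,.05],0)); done(([1.6,0,-3.0],0))
c=snap("top","pics/top20.png"); c2=snap("side","pics/side20.png")
a=cv2.imread("pics/top0.png").astype(int);b=cv2.imread("pics/top20.png").astype(int)
crop(c2,150,150,300,270,5,"pics/side20c.png")
E
python3 fy.py 19 20; python3 - <<'E'
import sys; sys.path.insert(0,'.')
import os; os.chdir('.')
from nf import *; fitnut(load("top"),(.675,-.0368,.03))
E
```

```text
cmd [ 0.4387  0.0866 -0.019   2.6619] meas [0.3666 0.124  0.131 ] 2.664 F [-0.1 -0.7  0.7] M [-0.03 -0.11 -0.02] w 0.065 t 32.6 j [ 0.33  0.07 -0.4   1.1   0.    0.8 ]
cmd [0.3677 0.1235 0.131  2.6619] meas [0.3666 0.124  0.131 ] 2.664 F [-0.1 -0.7  0.7] M [-0.03 -0.11 -0.02] w 0.065 t 32.6 j [ 0.33  0.07 -0.4   1.1   0.    0.8 ]
19 (np.float64(-0.4255970511210284), np.float64(0.016686186473861924), array([11. , 12.2, 13.2, 14. , 15. , 15.8, 16.7, 17.6, 18.4]))
20 (np.float64(-0.41921355012916484), np.float64(0.016621478309826427), array([11. , 12.4, 13.2, 13.9, 14.7, 15.7, 16.7, 17.7, 18.2]))
offset mm [0.6961594 0.0554685] yaw -0.43456311077884374 cost 16582.32076758817 [(np.float64(-0.55), 23890), (np.float64(-0.49), 18647), (np.float64(-0.43), 16582), (np.float64(-0.37), 18287), (np.float64(-0.31), 22186)]
```

View pics/top20.png

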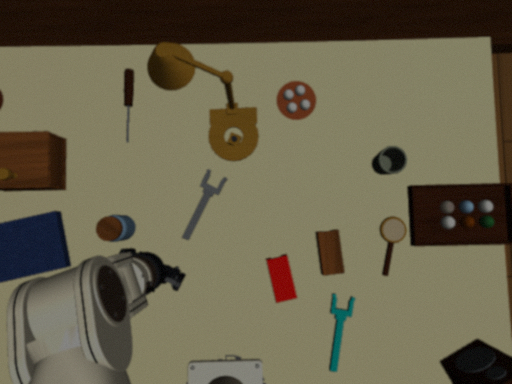

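View pics/side20c.png

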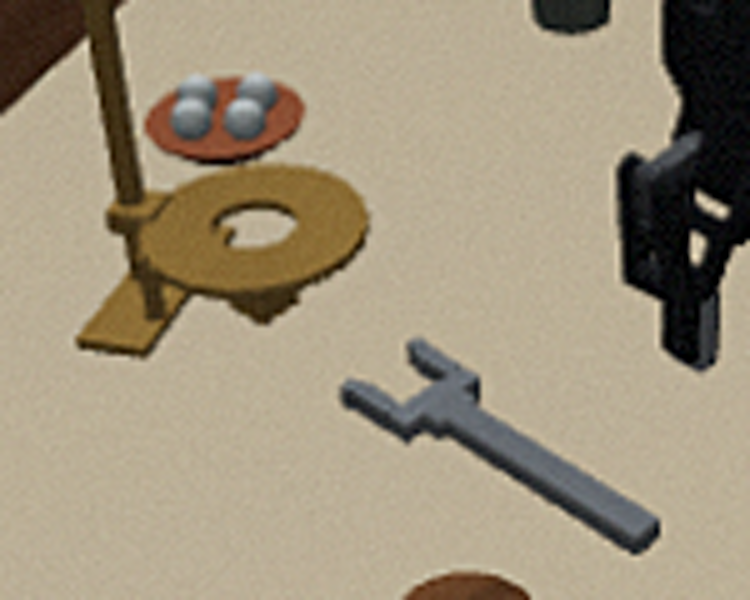

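The spanner lies flat at top (205,205), clear of the ring. The nut fit reads yaw -0.43, an angle of about +0.46, and the bystanders are at their starting pixels. Handing in.

```bash
python3 -c "
from workcell import *
print(job_done())"
```

```text
the job is handed in; nothing more can be done
None
```

I did the job in the order asked and handed it in at about 33 s. I drew the spanner from the oak block, laid it down and let go. I then took it by the handle end, slid the jaw under the ring onto the nut, and turned the nut clockwise to its stop. Last, I drew the spanner out and left it lying flat on the shelf.

**Last checks**
- **Nut:** it reads yaw -0.42 to -0.43, an angle of about +0.45 to +0.46 against the stop at +0.45. It no longer moved on the final pushes while the force rose, and it stayed there after I drew the spanner out.
- **Ring:** I saw no contact in the pictures. The largest force in any reading was about 19 N, taken at the wrist while pushing against the stop; forces were only read at the end of each move.
- **Spanner and bystanders:** the spanner is flat and clear of the ring, and by eye the bystanders stand where they did at the start.
- **Gripper:** it is open and touching nothing.

**What disagreed or went wrong**
- **Reported height:** the TCP height in the state was about 20 mm lower than the fingertips seen in the pictures. My first close therefore shut on air above the handle, so I lowered in steps by picture and force and gripped it.
- **Grip width:** it read about 18 mm on the 20 mm handle.
- **Extra regrip:** joint 6 came close to its limit halfway through the turn. I let go, turned the gripper half round and took the handle again before finishing.
- **Jaw play:** the jaw's play on the nut was nearer 0.2 rad than the 0.1 given.

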